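Fetch the rivet anvil from the back of the finishing caddy

TASK

The round steel rivet anvil stands at the back of the plywood caddy, hemmed in by the dye bottle, the glue can and the amber jar. Clear all three containers onto the cutting mat, standing upright, then take out the anvil and set it in the middle of the granite block. Then put each container back on the very cork pad it came from; set everything down gently, never tip a container, and leave the wax tin, the thread spool and the awl undisturbed.

Things in the scene. Friction and masses are not known exactly. Their poses are not given: they have to be found in the camera images.
- bottle_mid (a point): White plastic dye bottle, loose, upright: the slimmest and tallest container, 130 mm tall. Body 50 mm in diameter, 90 mm tall with a paper label; sloping shoulder; black round screw cap 30 mm in diameter over the top 30 mm. 0.12 to 0.24 kg. The point is on its axis half-way up, 65 mm above its underside; z up along its axis.
- can_mid (a point): Metal glue can, loose, upright, 112 mm tall: body 56 mm in diameter (57 mm at the rims), 78 mm tall with a brown label; low shoulder; metal brush cap 38 mm in diameter over the top 28 mm. 0.18 to 0.36 kg. The point is on its axis half-way up, 56 mm above its underside; z up along its axis.
- jar_mid (a point): Amber jar, loose, upright, 106 mm tall: body 54 mm in diameter, with a paper label; wide dark metal lid 52 mm in diameter over the top 22 mm. 0.17 to 0.35 kg. The point is on its axis half-way up, 53 mm above its underside; z up along its axis.
- anvil_mid (a point): Steel rivet anvil, loose: plain upright cylinder 40 mm in diameter, 34 mm tall, six dark cupped recesses in its top face; 0.33 kg. At the back of the caddy, about 55 mm centre to centre from each of the three containers (one on its left, one on its right, one in front), so that gaps of only 3 to 14 mm are left. The point is its centre, 17 mm above its underside.
- caddy: Fixed plywood tray, 160 mm (x) by 300 mm (y), floor 8 mm thick, walls 9 mm thick; wall tops above the bench: front (-x) 22, ends 34, back 50 mm. Flush cork pads: 63 mm wide at (30, 55), (30, -55), (-25, 0) mm in its x, y for the containers, 45 mm wide at (30, 0) for the anvil. Which container is on which pad varies (up to 3 mm off centre). Origin: centre of underside, on the bench.
- mat: Pale green cutting mat with a grid, fixed flat on the bench to one side of the caddy (left or right): 250 mm along its x, 150 mm along its y, 3 mm thick. Room for the three containers side by side along its length. Origin: centre of the underside.
- granite: Dark grey polished granite setting block, fixed on the bench on the other side of the caddy: 110 x 110 mm, 30 mm thick. Origin: centre of the underside; its top is 30 mm above the origin.
- wax_tin: Bystander: low round aluminium tin, 46 mm in diameter, 22 mm tall, loose, at one end of the caddy (centre about 113 mm from the caddy's middle along y). To be left where it is. Origin: centre of the underside.
- spool: Bystander: small spool of cream thread with wooden flanges, 40 mm in diameter, 40 mm tall, loose, upright at the other end of the caddy. To be left where it is. Origin: centre of the underside.
- awl: Bystander: stitching awl, wooden handle 85 mm long and 20 mm wide, ferrule and thin blade, about 150 mm over all, lying roughly along y on the bench between the robot and the caddy, 18 mm high. To be left where it is. Origin: on the bench, near the ferrule end of the handle.

How it is judged:
By the outcome, as a careful person would: the job done as asked, in the order asked, and still so for the second after the job is handed in, with the robot touching nothing.
It also fails if it takes over 141 s, if anything falls off the work surface, if the arm or the gripper's body presses on something with over 40 N, if the wrist force passes 120 N, or if a joint passes its speed limit or range.

ROBOT

A 6-joint arm with a two-finger parallel gripper is mounted at the origin on the work surface. World frame = base frame: x ahead of the robot, y to its left, z up, the work surface at z = 0. Lengths are in m, angles in rad, forces in N, time in s.
With the tool pointing down it reaches from about 0.3 to 0.85 m from the base axis. Payload 5.4 kg.
Tool frame: the origin (TCP) lies midway between the tips of the shut fingers; the grasp point (between the pads) lies 19 mm behind it; z points along the fingers, x is the direction in which the jaws open and shut, and the axes are right-handed (so a half turn about z gives the same grasp; the last joint's range is limited). The gripper opens to 85 mm and grips with 20 to 120 N. Pads are 22 mm wide; open, the fingers measure 114 mm over their backs; the gripper's body (76 mm by 85 mm) begins 54 mm behind the grasp point. The pads swing forward as they close: fully open they stand 13 mm farther back than shut.
Start: joints at [-1.487, 0.158, 1.597, -0, 1.386, -0.21], TCP at [0.166, -0.55, 0.231] pointing down, gripper open.
Joint ranges: [-2.91, 2.91], [-0.94, 2.29], [0.18, 2.7], [-1.29, 4.43], [0.17, 2.64], [-3, 3]. Speed limits (rad/s): [2.57, 2.57, 3.14, 3.14, 3.14, 3.14].

INTERFACE

Orientations are given as [roll, pitch, yaw] about the fixed x, y, z axes, in that order (R = Rz(yaw) Ry(pitch) Rx(roll)).
In Python, from station import ctrl gives the robot as it stands. The module is installed in compiled form; this text tells all that it offers.
- The arm moves only by the tool step_arm, never from a script. Its argument "plan" is text: rows parted by semicolons, each of 5 numbers parted by spaces: the closure, from 0 (fully open) to 1 (shut), then the shift along the tool's x, y, z in cm, then the turn about the tool's z in rad. In form: claw tx ty tz turn; .... A call has 1 to 8 rows; each row shifts and turns the commanded pose from where the row before left it, along the tool's axes as they then stand; what a row does not reach is not made up. A row lasts 1/12 s, in which the tool goes at most 41.7 mm and 7.16 degrees, less where a joint would pass 70% of its speed; a pose out of reach is approached as far as the arm can. A call is refused whole if a number of a shift passes 4.17 or a number of a turn 0.125, either way. A call with a gripper value outside its range is refused whole. The fingers move at their own pace and stop on an object; "squeeze" is the grip in N (left out, the last holds). Time passes only in rows, so rows that do not move let the fingers close. It gives the time, the measured TCP pose, the force and the opening at its end, in the units of the state.
- ctrl.get_state(): the state, without advancing time (a new reading comes with each control period).
- ctrl.camera(name): name is "scene" or "top" or "wrist"; returns the picture (400x640x3 uint8, red, green, blue); there is no depth.
- ctrl.camera_info(name): a dict with "fx", "fy", "cx", "cy" (pixels), "extrinsics" (4x4, takes a point from camera to world coordinates). Camera axes: x right, y down, z forward; pixel columns grow to the right and rows downward; lengths in m; the calibration is good to about 2 mm. A picture is of the moment at which its call begins: read the wrist's pose just before it. camera_info takes no time and is no camera call; for the wrist camera it gives the pose at the moment of the call.
- ctrl.sign_off(): hands the job in, once; it reports no verdict.
Trained networks look in the newest picture that a camera, given by its name, has taken for a name from the list of things; names that differ only in an ending like _2 or _b are one class to them, and where a whole thing is asked for, a point or a joint stands for the part that bears it (a point fixed in the world has none). Each returns a list of dicts, best first, with "p" (0 to 1); they miss things now and then, are a little off and sometimes report something else, mostly with a low value. They report only what shows in the picture. A call takes as long as a camera call.
- ctrl.spot_in(thing, camera): "box" ([left, top, right, bottom] in pixels, round what is visible of it).
- ctrl.pinpoint(thing, camera): "location" ([row, column] in pixels: a listed point, or the origin of a listed thing).
The state is a dict: "clock": time; "joint_pos": joint angles; "qd": joint speeds; "joint_efforts": joint torques, N m; "ee_pos": TCP position; "tool_rot": TCP orientation; "ft_force": force on the tool from outside, world axes, zero at the start; "ft_torque": the same for the moment, N m; "finger_gap": finger opening in m.
Only numpy, scipy, OpenCV 4.12 (cv2) and the standard library are available. Lean on these libraries where they do the work, as an engineer would, in place of code of your own. Each camera call takes 0.05 s, during which the arm holds its last target.

## Working session

There is one attempt and no reset: what is moved stays moved. The work goes in short steps, Python scripts to look and compute and a tool call to move; the robot and the scene stay as the last step left them, time stands still between calls to the robot, and variables do not carry over. Pictures are saved under pics/ and viewed, and the job is handed in when it is done.

Besides the shell and the picture viewer there is one more tool, called after ">>>" as name(argument=value, ...) on one line, values as JSON. step_arm: Moves the arm, as the interface text tells. Its arguments: {"type":"object","properties":{"plan":{"type":"string"},"squeeze":{"type":"number"}},"required":["plan"]}

```bash
mkdir -p pics; cat > h.py <<'E'
from station import ctrl
import numpy as np, cv2
def ray(cam,r,c,z,info=None):
    i=info or ctrl.camera_info(cam); T=np.array(i['extrinsics'])
    d=T[:3,:3]@np.array([(c-i['cx'])/i['fx'],(r-i['cy'])/i['fy'],1]); o=T[:3,3]
    return o+d*(z-o[2])/d[2]
def proj(cam,p):
    i=ctrl.camera_info(cam);T=np.array(i['extrinsics']);q=T[:3,:3].T@(np.array(p)-T[:3,3])
    return np.array([i['fy']*q[1]/q[2]+i['cy'],i['fx']*q[0]/q[2]+i['cx']])
def save(cam,n):
    im=ctrl.camera(cam); cv2.imwrite(f'pics/{n}.png',im[:,:,::-1]); return im
E
python3 - <<'E'
from h import *
s=ctrl.get_state(); print({k:np.round(v,3) for k,v in s.items()})
for c in ['top','scene','wrist']:
    save(c,c+'0'); i=ctrl.camera_info(c); print(c,i['fx'],np.round(i['extrinsics'],3).tolist())
for n,z in [('bottle_mid',.073),('can_mid',.064),('jar_mid',.061),('anvil_mid',.025),('caddy',0),('mat',0),('granite',0),('wax_tin',.008),('spool',.008),('awl',0)]:
    for c in ['top','scene']:
        for d in ctrl.pinpoint(n,c)[:2]: print(n,c,round(d['p'],2),np.round(d['location'],1),np.round(ray(c,*d['location'],z),4))
E
```

```text
{'clock': np.float64(0.0), 'joint_pos': array([-1.487,  0.159,  1.598, -0.   ,  1.386, -0.21 ]), 'qd': array([ 0.001,  0.   ,  0.001,  0.001, -0.   , -0.001]), 'joint_efforts': array([ 2.0000e-03, -3.9600e+01, -3.3143e+01, -0.0000e+00,  8.0000e-03,
        0.0000e+00]), 'ee_pos': array([ 0.166, -0.55 ,  0.23 ]), 'tool_rot': array([-3.141e+00,  2.000e-03, -1.277e+00]), 'ft_force': array([ 0.826, -0.508, -0.684]), 'ft_torque': array([-0.009, -0.007, -0.012]), 'finger_gap': np.float64(0.086)}
top 402.8970851684729 [[-0.019, -0.982, 0.186, 0.357], [-1.0, 0.016, -0.022, 0.009], [0.019, -0.186, -0.982, 0.999], [0.0, 0.0, 0.0, 1.0]]
scene 384.80463742590103 [[-0.027, 0.654, -0.756, 1.194], [0.999, -0.0, -0.036, 0.027], [-0.024, -0.756, -0.654, 0.667], [0.0, 0.0, 0.0, 1.0]]
wrist 344.8797654674012 [[0.289, -0.919, -0.267, 0.233], [-0.957, -0.278, -0.079, -0.53], [-0.002, 0.279, -0.96, 0.373], [0.0, 0.0, 0.0, 1.0]]
bottle_mid scene 0.82 [229.6 346.4] [0.5895 0.0563 0.073 ]
can_mid top 0.58 [168.9 327.6] [ 0.6174 -0.0477  0.064 ]
can_mid top 0.54 [178.6 305.4] [0.5941 0.006  0.064 ]
can_mid sc
[... 449 characters left out ...]
cene 0.71 [247.4 323.5] [0.575  0.0045 0.    ]
mat top 0.79 [223.4 445.9] [ 0.4891 -0.346   0.    ]
mat scene 0.89 [222.1 191.5] [ 0.4891 -0.3342  0.    ]
granite top 0.73 [236.3 174.1] [0.4683 0.3323 0.    ]
granite scene 0.71 [220.6 453.9] [0.4822 0.3294 0.    ]
wax_tin top 0.53 [202.3 261.8] [0.5489 0.1157 0.008 ]
wax_tin scene 0.52 [236.7 369. ] [0.5472 0.1126 0.008 ]
wax_tin scene 0.25 [220.1 322.3] [0.4896 0.     0.008 ]
spool top 0.65 [183.9 350.1] [ 0.5929 -0.1071  0.008 ]
spool scene 0.64 [252.2 269.6] [ 0.5981 -0.1192  0.008 ]
spool scene 0.28 [226.2 189.2] [ 0.5125 -0.3315  0.008 ]
awl top 0.88 [277.3 302.8] [0.3626 0.016  0.    ]
awl scene 0.6 [191.7 329.8] [0.3663 0.018  0.    ]
```

View pics/top0.png

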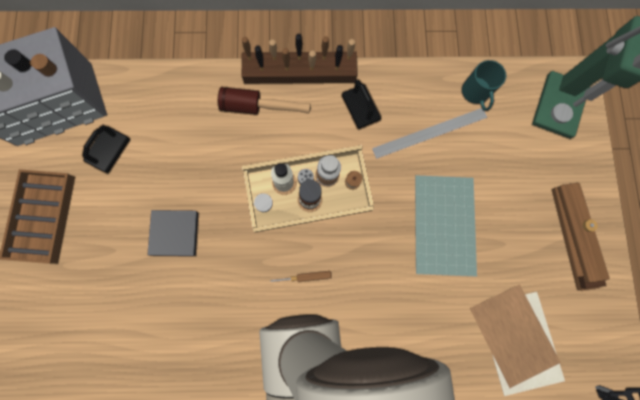

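View pics/scene0.png

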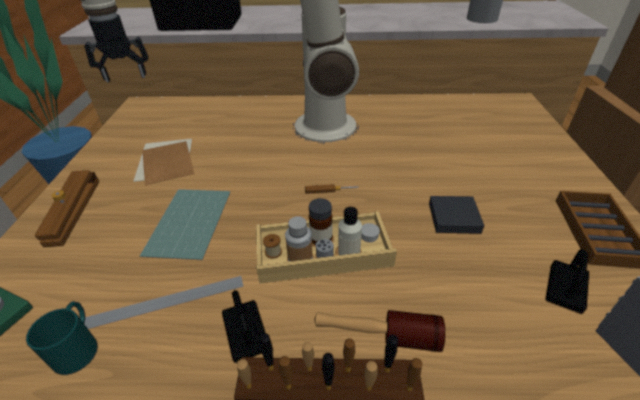

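View pics/wrist0.png

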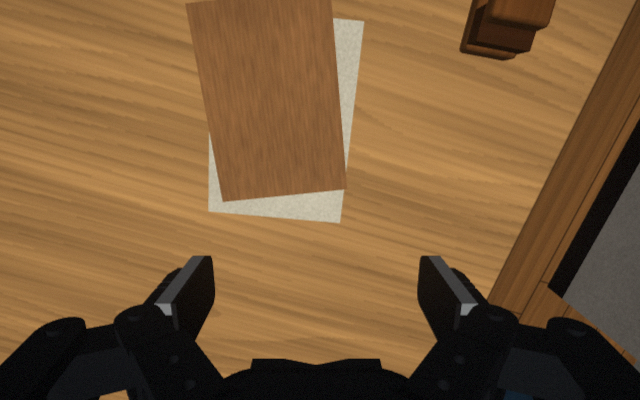

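Bottle is on the left (+y) pad, about (283,175) in the top view. The can is on the right pad (328,167), the jar on the front pad (310,193) and the anvil behind it (306,177). The mat is on the right and the granite on the left. I'll move the wrist camera over the caddy, with jaws along world y (yaw −π/2).

>>> step_arm(plan="0 0 0 -3.3 0.098; 0 0 0 -3.3 0.098; 0 0 0 -3.3 0.098; 0 -3.44 -2.28 0 0; 0 -3.44 -2.28 0 0; 0 -3.44 -2.28 0 0; 0 -3.44 -2.28 0 0; 0 -3.44 -2.28 0 0", squeeze=40)

```text
clock: 1.82
ee_pos: [0.2812, -0.3767, 0.3304]
tool_rot: [-3.141, -0.0, -1.572]
ft_force: [0.4, -0.8, -0.4]
finger_gap: 0.0853
```

>>> step_arm(plan="0 -3.44 -2.28 0 0; 0 -3.44 -2.28 0 0; 0 -3.44 -2.28 0 0; 0 -3.44 -2.28 0 0; 0 -3.44 -2.28 0 0; 0 -3.44 -2.28 0 0; 0 -3.44 -2.28 0 0; 0 -3.44 -2.28 0 0")

```text
clock: 2.48
ee_pos: [0.4638, -0.1012, 0.3306]
tool_rot: [-3.141, -0.001, -1.571]
ft_force: [-0.4, -1.0, 0.2]
finger_gap: 0.0855
```

>>> step_arm(plan="0 -3.44 -2.28 0 0; 0 -3.44 -2.28 0 0; 0 -3.44 -2.28 0 0; 0 0 0 0 0; 0 0 0 0 0")

```text
clock: 2.9
ee_pos: [0.5318, 0.0017, 0.3299]
tool_rot: [3.141, 0.0, -1.567]
ft_force: [-1.1, -1.2, 1.0]
finger_gap: 0.0856
```

```bash
python3 - <<'E'
from h import *
save('wrist','w1'); print(np.round(ctrl.get_state()['ee_pos'],4))
for n,z in [('bottle_mid',.073),('can_mid',.064),('jar_mid',.061),('anvil_mid',.025),('caddy',0),('wax_tin',.008),('spool',.008)]:
    for d in ctrl.pinpoint(n,'wrist')[:2]: print(n,round(d['p'],2),np.round(d['location'],1),np.round(ray('wrist',*d['location'],z),4))
    for d in ctrl.spot_in(n,'wrist')[:1]: print('   box',round(d['p'],2),np.round(d['box'],1))
E
```

```text
[5.314e-01 4.000e-04 3.301e-01]
bottle_mid 0.78 [103.9 257.6] [0.5954 0.0641 0.073 ]
   box 0.9 [231.4  78.7 285.7 127.3]
can_mid 0.83 [ 88.9 356.5] [ 0.6114 -0.0477  0.064 ]
   box 0.92 [330.8  60.1 388.1 116.9]
   box 0.81 [296.1 115.  346.7 174.1]
anvil_mid 0.83 [ 98.5 309.5] [0.6014 0.0065 0.025 ]
   box 0.73 [293.2  83.2 330.1 111.2]
caddy 0.76 [119.7 315.9] [ 0.5742 -0.0011  0.    ]
   box 0.64 [175.6  26.  439.  198.9]
wax_tin 0.81 [142.5 229.6] [0.5451 0.1149 0.008 ]
   box 0.87 [210.  127.3 246.  165.5]
spool 0.6 [104.4 400.7] [ 0.594  -0.1107  0.008 ]
   box 0.8 [383.8  84.9 425.3 122.2]
```

View pics/w1.png

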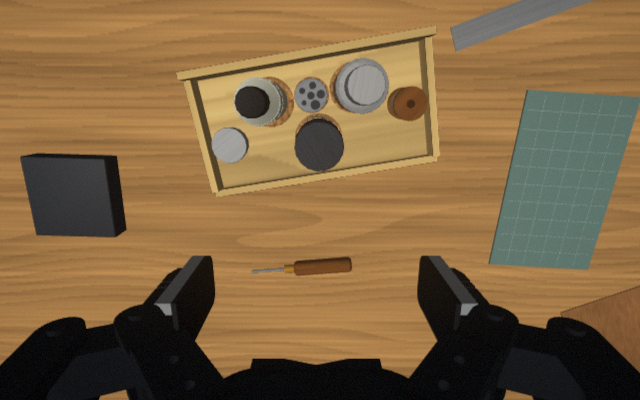

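The wrist view shows everything: bottle cap near (253,101), can cap (367,84), jar lid (319,146), anvil (311,95), with the granite at left and the mat at right. Next I'll refine with enlarged crops.

```bash
python3 - <<'E'
from h import *
im=cv2.imread('pics/w1.png')
c=im[20:205,165:445]; c=cv2.resize(c,None,fx=2.8,fy=2.8,interpolation=cv2.INTER_CUBIC)
cv2.imwrite('pics/w1c.png',c); print(c.shape)
E
```

```text
(518, 784, 3)
```

View pics/w1c.png

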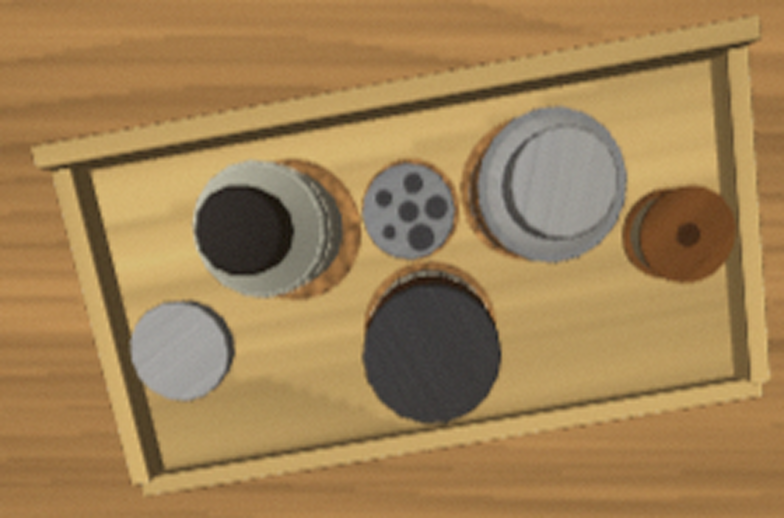

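```bash
python3 - <<'E'
from h import *
from scipy.optimize import least_squares
I=ctrl.camera_info('wrist')
def w(u,v,z): return ray('wrist',v/2.8+20,u/2.8+165,z,I)
pts={'bottle':(243,230,.138),'can':(565,182,.120),'jar':(431,353,.114),'anvil':(410,209,.042),'wax':(181,351,.030),'spool':(687,235,.048)}
P={k:w(*v) for k,v in pts.items()}
for k,p in P.items(): print(k,np.round(p[:2],4))
cor=[(34,148,.05,80,150),(757,18,.05,80,-150),(145,494,.022,-80,150),(762,394,.022,-80,-150)]
W=np.array([w(*c[:3])[:2] for c in cor]); L=np.array([c[3:] for c in cor])/1000
print(W.round(4))
R=lambda t:np.array([[np.cos(t),-np.sin(t)],[np.sin(t),np.cos(t)]])
f=lambda q:((L@R(q[2]).T+q[:2])-W).ravel()
s=least_squares(f,[.575,0,.15]); print('caddy',s.x.round(4),'res',s.fun.round(4))
q=s.x
for n,a in [('bottle',(30,55)),('can',(30,-55)),('jar',(-25,0)),('anvil',(30,0))]:
    c=R(q[2])@(np.array(a)/1000)+q[:2]; print('pad',n,c.round(4),'diff',((P[n][:2]-c)*1000).round(1))
# granite top corners, mat corners in full pixels
g=[(22,156),(116,155),(124,230),(36,235)]
G=np.array([ray('wrist',v,u,.03,I)[:2] for u,v in g[:2]+[(114.5,237),(36,235)]]);print('granite',G.round(4).tolist(),G.mean(0).round(4))
m=[(527,90),(640,97),(489,263),(588,269)]
M=np.array([ray('wrist',v,u,.003,I)[:2] for u,v in m]);print('mat',M.round(4).tolist())
for n,z in [('mat',.0),('granite',0)]:
  for d in ctrl.pinpoint(n,'wrist')[:1]: print(n,round(d['p'],2),np.round(d['location'],1),np.round(ray('wrist',*d['location'],z,I),4))
E
```

```text
bottle [0.5982 0.0594]
can [ 0.6139 -0.0499]
jar [ 0.5541 -0.0036]
anvil [0.6059 0.0049]
wax [0.5441 0.1099]
spool [ 0.5952 -0.1126]
[[ 0.63    0.1595]
 [ 0.6784 -0.1336]
 [ 0.474   0.1342]
 [ 0.5226 -0.1602]]
caddy [ 0.5763 -0.      0.1638] res [ 0.0007  0.0015  0.0013 -0.0014 -0.0011  0.0007 -0.0008 -0.0009]
pad bottle [0.5969 0.0591] diff [1.3 0.3]
pad can [ 0.6148 -0.0494] diff [-0.9 -0.5]
pad jar [ 0.5516 -0.0041] diff [2.5 0.5]
pad anvil [0.6059 0.0049] diff [ 0. -0.]
granite [[0.5307, 0.3787], [0.5319, 0.2572], [0.4182, 0.2778], [0.4213, 0.3855]] [0.4755 0.3248]
mat [[0.6118, -0.2745], [0.6029, -0.4235], [0.3646, -0.2596], [0.3545, -0.41]]
mat 0.87 [186.2 556.5] [ 0.4823 -0.3399  0.    ]
granite 0.86 [193.2  82.2] [0.4728 0.3315 0.    ]
```

>>> step_arm(plan="0 -2.95 -2.35 1 0; 0 -2.95 -2.35 3 0; 0 0 -2 3.5 0; 0 0 0 4 0; 0 0 0 4 0; 0 0 0 3 0; 0 0 0 0 0; 0 0 0 0 0")

```text
clock: 4.42
ee_pos: [0.5941, 0.0551, 0.1481]
tool_rot: [3.138, 0.0, -1.571]
ft_force: [0.4, 0.4, 1.4]
finger_gap: 0.0854
```

>>> step_arm(plan="0 -0.43 -0.41 0 0; 0 0 0 1.5 0; 0 0 0 1.4 0; 0 0 0 1 0; 0 0 0 0 0; 0 0 0 0 0")

```text
clock: 4.92
ee_pos: [0.6003, 0.0593, 0.1118]
tool_rot: [-3.14, -0.0, -1.571]
ft_force: [0.1, -0.1, -0.5]
finger_gap: 0.0857
```

```bash
python3 - <<'E'
from h import *
save('wrist','w2'); save('scene','s2');s=ctrl.get_state();print(s['ee_pos'].round(4),s['ft_force'].round(2))
E
```

```text
[0.6006 0.0592 0.1122] [ 0.5  -0.34  0.15]
```

View pics/w2.png

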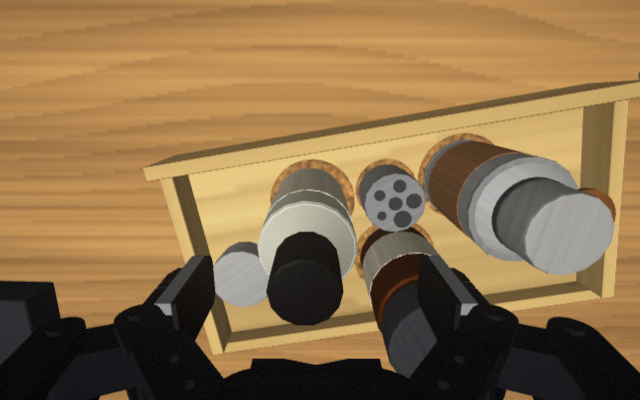

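```bash
python3 - <<'E'
from h import *
print(ray('wrist',288,305,.138), ray('wrist',288,316,.138),proj('wrist',[.6006,.0592,.138]))
T=np.array(ctrl.camera_info('wrist')['extrinsics']);print(T.round(3))
E
```

```text
[0.60119497 0.06306123 0.138     ] [0.60119093 0.05887964 0.138     ] [289.38231933 315.15955437]
[[-0.001 -0.961 -0.276  0.67 ]
 [-1.     0.001  0.     0.059]
 [-0.     0.276 -0.961  0.255]
 [ 0.     0.     0.     1.   ]]
```

>>> step_arm(plan="0 -0.38 0 0.2 0; 0 0 0 0 0; 0.5 0 0 0 0; 0.6 0 0 0 0; 0.6 0 0 0 0; 0.6 0 0 0 0", squeeze=30)

```text
clock: 5.52
ee_pos: [0.5993, 0.063, 0.1084]
tool_rot: [3.142, -0.0, -1.571]
ft_force: [-1.3, 0.5, -0.1]
finger_gap: 0.0386
```

```bash
python3 - <<'E'
from h import *
save('wrist','w3'); s=ctrl.get_state();print(s['ee_pos'].round(4),s['ft_force'].round(2),s['finger_gap'])
E
```

```text
[0.5993 0.063  0.1084] [ 0.54 -0.67 -0.03] 0.03461277430511877
```

View pics/w3.png

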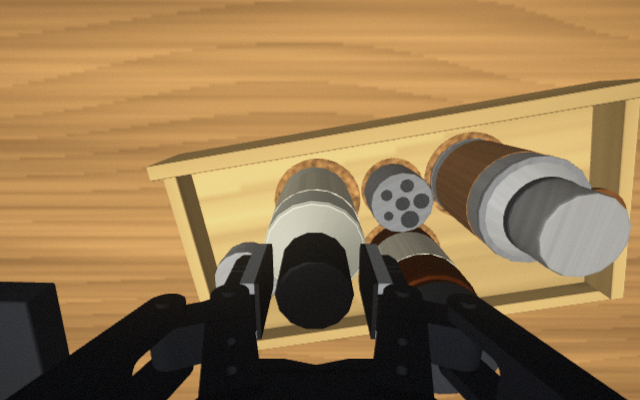

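>>> step_arm(plan="1 0 0 0 0; 1 0 0 0 0; 1 0 0 0 0; 1 0 0 0 0; 1 0 0 0 0", squeeze=40)

```text
clock: 5.98
ee_pos: [0.5995, 0.0631, 0.1085]
tool_rot: [-3.141, 0.0, -1.571]
ft_force: [-0.2, 0.6, 0.8]
finger_gap: 0.0292
```

>>> step_arm(plan="1 0 0 -1 0; 1 0 0 -2 0; 1 0 0 -3.5 0; 1 0 0 -4 0; 1 1 0.2 -3.5 0; 1 2.5 0.4 0 0; 1 3.7 0.4 0 0; 1 3.7 0.4 0 0")

```text
clock: 6.65
ee_pos: [0.5852, -0.0465, 0.2499]
tool_rot: [-3.14, -0.001, -1.569]
ft_force: [0.8, -0.1, -1.0]
finger_gap: 0.0289
```

>>> step_arm(plan="1 3.7 0.4 0 0; 1 3.7 0.4 0 0; 1 3.7 0.4 0 0; 1 3.7 0.4 0 0; 1 3.7 0.4 0 0; 1 3.7 0.4 0 0; 1 3.7 0.4 0 0; 1 2.5 0.4 0 0")

```text
clock: 7.32
ee_pos: [0.5521, -0.3332, 0.2486]
tool_rot: [3.141, -0.001, -1.573]
ft_force: [0.6, -0.7, -1.6]
finger_gap: 0.0289
```

>>> step_arm(plan="1 1.3 0.15 1 0; 1 0 0 3 0; 1 0 0 4 0; 1 0 0 3 0; 1 0 0 1.5 0; 1 0 0 0 0; 1 0 0 0 0")

```text
clock: 7.9
ee_pos: [0.5513, -0.3416, 0.1223]
tool_rot: [3.14, 0.002, -1.57]
ft_force: [0.5, 0.1, -0.1]
finger_gap: 0.0289
```

```bash
python3 - <<'E'
from h import *
save('scene','s3'); im=save('wrist','w4'); print(ctrl.get_state()['ee_pos'].round(4))
a=cv2.imread('pics/s3.png')[150:300,100:420]; a=cv2.resize(a,None,fx=2.4,fy=2.4)
cv2.imwrite('pics/s3c.png',a)
E
```

```text
[ 0.5529 -0.3433  0.1255]
```

View pics/s3c.png

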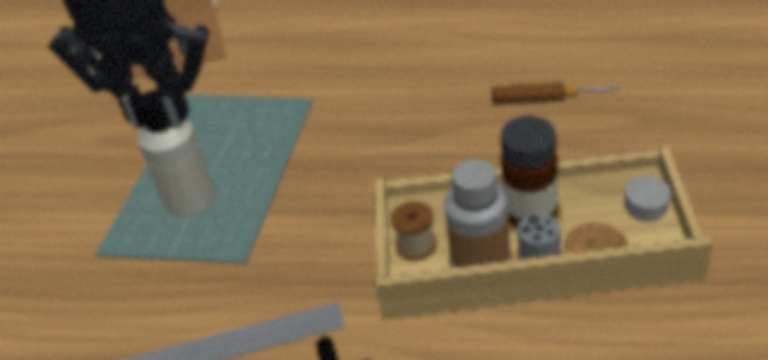

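View pics/w4.png

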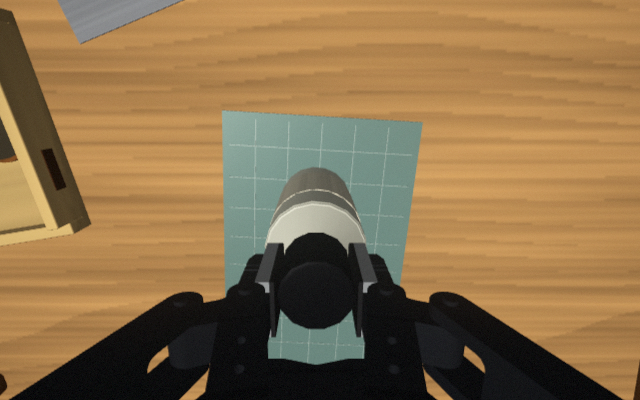

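>>> step_arm(plan="1 0 0 1 0; 1 0 0 0.6 0; 1 0 0 0.2 0; 1 0 0 0 0; 1 0 0 0 0")

```text
clock: 8.42
ee_pos: [0.5517, -0.3429, 0.1052]
tool_rot: [3.141, 0.0, -1.571]
ft_force: [0.5, 0.2, -0.8]
finger_gap: 0.029
```

```bash
python3 - <<'E'
from h import *
for _ in range(4):
    ctrl.camera('wrist'); s=ctrl.get_state();print(s['ee_pos'].round(4),s['ft_force'].round(2),s['joint_pos'].round(4))
E
```

```text
[ 0.5518 -0.343   0.1055] [ 0.24 -0.03 -1.1 ] [-7.4170e-01  4.6190e-01  1.4792e+00  1.0000e-04  1.2002e+00  8.2920e-01]
[ 0.5519 -0.3431  0.1057] [-0.41 -0.19 -1.29] [-7.4170e-01  4.6180e-01  1.4790e+00  1.0000e-04  1.2002e+00  8.2930e-01]
[ 0.5519 -0.3431  0.1058] [-0.14 -0.07 -0.53] [-0.7418  0.4618  1.479  -0.      1.2002  0.8293]
[ 0.5519 -0.3431  0.1058] [ 0.36  0.46 -0.66] [-0.7418  0.4617  1.479  -0.      1.2002  0.8293]
```

>>> step_arm(plan="1 0 0 0.15 0; 1 0 0 0 0; 1 0 0 0.1 0; 1 0 0 0 0; 1 0 0 0 0")

```text
clock: 9.03
ee_pos: [0.552, -0.343, 0.1035]
tool_rot: [-3.141, -0.0, -1.571]
ft_force: [-0.6, 1.0, 3.6]
finger_gap: 0.0289
```

```bash
cat > st.py <<'E'
from h import *
for _ in range(3):
    ctrl.camera('wrist'); s=ctrl.get_state();print(s['clock'].round(2),s['ee_pos'].round(4),s['ft_force'].round(2),s['ft_torque'].round(2),round(float(s['finger_gap']),4))
E
python3 st.py
```

```text
Traceback (most recent call last):
  File "st.py", line 3, in <module>
    ctrl.camera('wrist'); s=ctrl.get_state();print(s['clock'].round(2),s['ee_pos'].round(4),s['ft_force'].round(2),s['ft_torque'].round(2),round(float(s['finger_gap']),4))
                                                   ^^^^^^^^^^^^^^^^
AttributeError: 'float' object has no attribute 'round'
```

>>> step_arm(plan="0.6 0 0 0 0; 0.4 0 0 0 0; 0 0 0 0 0; 0 0 0 0 0; 0 0 0 -1 0; 0 0 0 -3 0; 0 0 0 -4 0; 0 -0.5 0 -2 0")

```text
clock: 9.75
ee_pos: [0.553, -0.3397, 0.2084]
tool_rot: [-3.137, -0.005, -1.572]
ft_force: [1.1, -0.4, 1.5]
finger_gap: 0.0852
```

>>> step_arm(plan="0 -2.2 -0.5 0 0; 0 -4 -0.9 0 0; 0 -4 -0.9 0 0; 0 -4 -0.9 0 0; 0 -4 -0.9 0 0; 0 -4 -0.9 0 0; 0 -4 -0.9 0 0; 0 -3 -0.5 0 0")

```text
clock: 10.42
ee_pos: [0.6164, -0.0427, 0.2039]
tool_rot: [-3.14, 0.0, -1.569]
ft_force: [0.3, -0.5, -0.1]
finger_gap: 0.0856
```

>>> step_arm(plan="0 0 0 3 0; 0 0 0 3 0; 0 0 0 1 0; 0 0 0 0 0; 0 0 0 0 0")

```text
clock: 10.83
ee_pos: [0.6159, -0.0463, 0.1335]
tool_rot: [3.142, 0.0, -1.572]
ft_force: [0.2, -0.2, 0.2]
finger_gap: 0.0852
```

```bash
sed -i "s/s\['clock'\].round(2)/round(s['clock'],2)/" st.py; python3 st.py; python3 - <<'E'
from h import *
save('wrist','w5'); save('scene','s5')
E
```

```text
10.88 [ 0.6168 -0.0467  0.1348] [-0.26 -0.02  0.64] [-0.03 -0.01 -0.01] 0.0854
10.93 [ 0.6172 -0.0468  0.1353] [-0.63 -0.19  0.37] [-0.    0.06 -0.02] 0.0854
10.98 [ 0.6173 -0.0468  0.1354] [0.6  0.28 0.8 ] [0.02 0.03 0.02] 0.0854
```

View pics/w5.png

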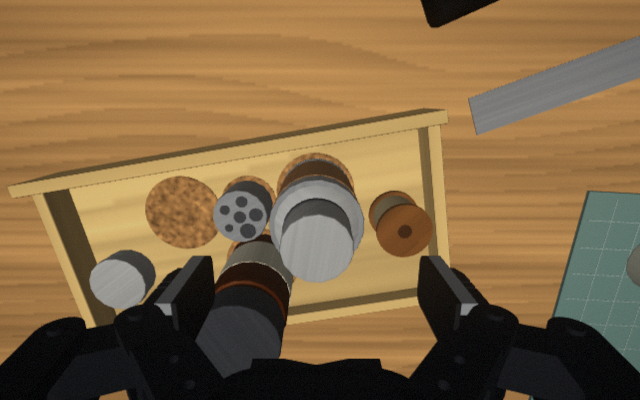

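View pics/s5.png

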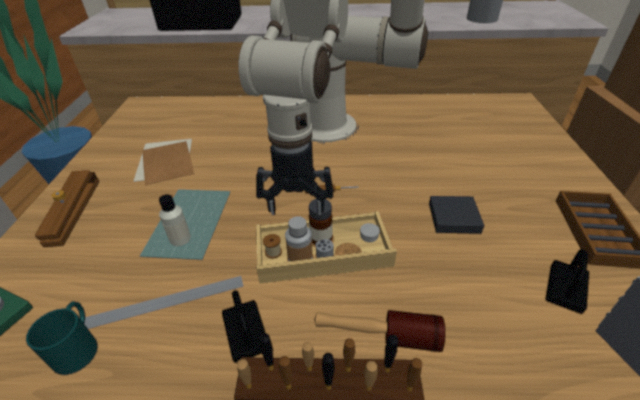

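Bottle stands upright on the mat at (172,222) in the scene view. In the wrist view the can cap is centred at about (316,241) and the empty bottle pad at (181,212).

```bash
python3 - <<'E'
from h import *
print('cap',ray('wrist',242,316,.12),'padB',ray('wrist',212,181.5,.008), 'anv',ray('wrist',216,241,.042)); print(ctrl.get_state()['ee_pos'])
E
```

```text
cap [ 0.61904334 -0.04694651  0.12      ] padB [0.59797642 0.0633732  0.008     ] anv [0.60601666 0.00696344 0.042     ]
[ 0.61692482 -0.04655818  0.1348296 ]
```

>>> step_arm(plan="0 0 -0.2 1.5 0; 0 0 0 1.8 0; 0 0 0 1 0; 0.4 0 0 0 0; 0.5 0 0 0 0; 0.5 0 0 0 0; 0.5 0 0 0 0", squeeze=30)

```text
clock: 11.67
ee_pos: [0.6187, -0.0462, 0.0913]
tool_rot: [-3.139, -0.001, -1.571]
ft_force: [-0.4, -0.7, -0.3]
finger_gap: 0.0429
```

```bash
python3 st.py; python3 - <<'E'
from h import *
save('wrist','w6')
E
```

```text
11.72 [ 0.6186 -0.0462  0.0912] [-0.1   0.27 -0.1 ] [ 0.04 -0.03 -0.01] 0.0427
11.77 [ 0.6185 -0.0461  0.091 ] [0.13 0.74 0.37] [-0.06  0.03  0.02] 0.0428
11.82 [ 0.6183 -0.0461  0.0908] [0.01 0.38 0.05] [ 0.01  0.01 -0.04] 0.0426
```

View pics/w6.png

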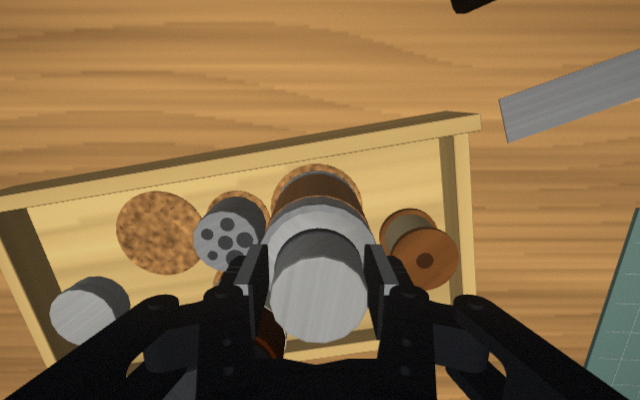

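Can cap (270–369) sits centred between the pads. Closing on it now.

>>> step_arm(plan="1 0 0 0 0; 1 0 0 0 0; 1 0 0 0 0; 1 0 0 0 0", squeeze=50)

```text
clock: 12.2
ee_pos: [0.6183, -0.0462, 0.0906]
tool_rot: [-3.14, -0.001, -1.571]
ft_force: [0.1, -2.0, 4.1]
finger_gap: 0.0367
```

```bash
python3 st.py
```

```text
12.25 [ 0.6183 -0.0462  0.0906] [-0.53 -0.48  4.75] [-0.11  0.18  0.02] 0.0371
12.3 [ 0.6183 -0.0462  0.0906] [-0.63 -1.05  5.12] [-0.09  0.12  0.03] 0.0366
12.35 [ 0.6183 -0.0462  0.0906] [-1.69 -1.71  5.52] [-0.09  0.16  0.01] 0.0365
```

>>> step_arm(plan="1 0 0 -1 0; 1 0 0 -2 0; 1 0 0 -3.5 0; 1 0 0 -4 0; 1 0.5 0.2 -3.5 0; 1 2 1 0 0; 1 3.6 1.8 0 0; 1 3.6 1.8 0 0")

```text
clock: 13.02
ee_pos: [0.5691, -0.1426, 0.2299]
tool_rot: [3.141, 0.001, -1.568]
ft_force: [-0.1, -0.3, -3.4]
finger_gap: 0.0367
```

>>> step_arm(plan="1 3.6 1.8 0 0; 1 3.6 1.8 0 0; 1 3.6 1.8 0 0; 1 3.6 1.8 0 0; 1 3.6 1.8 0 0; 1 1.9 0.4 0 0; 1 0 0 3 0; 1 0 0 4 0")

```text
clock: 13.68
ee_pos: [0.477, -0.3454, 0.1629]
tool_rot: [-3.136, -0.006, -1.574]
ft_force: [1.6, -0.1, -4.4]
finger_gap: 0.037
```

>>> step_arm(plan="1 0 0 3.5 0; 1 0 0 2 0; 1 0 0 0.6 0; 1 0 0 0 0; 1 0 0 0 0; 1 0 0 0 0")

```text
clock: 14.18
ee_pos: [0.477, -0.3431, 0.1013]
tool_rot: [-3.139, -0.003, -1.571]
ft_force: [0.5, -0.6, -3.5]
finger_gap: 0.037
```

```bash
python3 st.py; python3 - <<'E'
from h import *
save('wrist','w7')
E
```

```text
14.23 [ 0.4771 -0.3431  0.1014] [ 0.67  0.8  -3.4 ] [-0.05 -0.02  0.  ] 0.0367
14.28 [ 0.4769 -0.343   0.1012] [-0.28 -0.32 -4.31] [ 0.04 -0.02  0.02] 0.0368
14.33 [ 0.4767 -0.3428  0.1009] [ 0.29 -1.   -3.49] [-0.01 -0.04  0.01] 0.0368
```

View pics/w7.png

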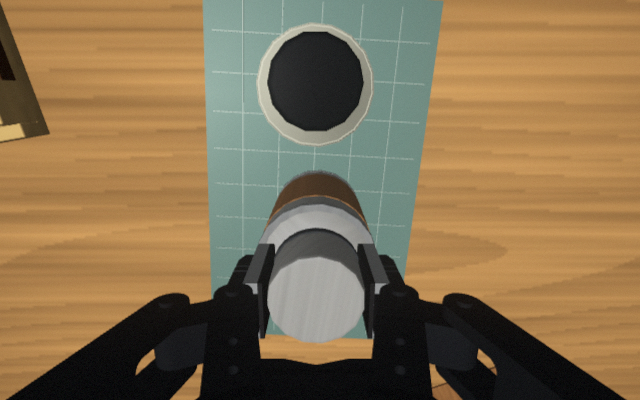

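>>> step_arm(plan="1 0 0 0.8 0; 1 0 0 0.4 0; 1 0 0 0.2 0; 1 0 0 0 0; 1 0 0 0 0; 1 0 0 0.1 0; 1 0 0 0 0; 1 0 0 0 0")

```text
clock: 15.05
ee_pos: [0.4761, -0.3422, 0.0855]
tool_rot: [-3.141, -0.0, -1.571]
ft_force: [-3.7, 2.8, 10.2]
finger_gap: 0.0365
```

```bash
python3 st.py
```

```text
15.1 [ 0.4761 -0.3422  0.0855] [-3.14  2.01 10.09] [0.98 0.7  0.05] 0.0364
15.15 [ 0.4761 -0.3422  0.0855] [-4.27  2.77 11.06] [0.96 0.6  0.07] 0.0364
15.2 [ 0.4761 -0.3422  0.0855] [-3.83  2.68 11.34] [0.94 0.59 0.03] 0.0367
```

>>> step_arm(plan="0.8 0 0 -0.05 0; 0.4 0 0 0 0; 0 0 0 0 0; 0 0 0 0 0; 0 0 0 -1 0; 0 0 0 -3 0; 0 0 0 -4 0; 0 -0.5 0 -3 0")

```text
clock: 15.87
ee_pos: [0.476, -0.3378, 0.1974]
tool_rot: [-3.14, -0.002, -1.572]
ft_force: [0.1, -0.5, 0.8]
finger_gap: 0.0856
```

>>> step_arm(plan="0 -2.1 -0.3 0 0; 0 -4 -0.9 0 0; 0 -4 -0.9 0 0; 0 -4 -0.9 0 0; 0 -4 -1 0 0; 0 -4 -1 0 0; 0 -4 -1 0 0; 0 -4 -1 0 0")

```text
clock: 16.53
ee_pos: [0.5461, -0.034, 0.1953]
tool_rot: [-3.14, -0.0, -1.571]
ft_force: [1.6, 0.0, -0.1]
finger_gap: 0.0855
```

>>> step_arm(plan="0 -3.5 -1 0 0; 0 0 0 3 0; 0 0 0 3 0; 0 0 0 0 0; 0 0 0 0 0; 0 0 0 0 0")

```text
clock: 17.03
ee_pos: [0.5567, -0.0015, 0.1362]
tool_rot: [-3.14, -0.0, -1.572]
ft_force: [0.6, 0.0, 0.3]
finger_gap: 0.0855
```

```bash
python3 st.py; python3 - <<'E'
from h import *
save('wrist','w8'); save('scene','s8')
E
```

```text
17.08 [ 0.5572 -0.0017  0.1368] [ 0.36 -0.34 -0.44] [ 0.01 -0.01 -0.03] 0.0853
17.13 [ 0.5574 -0.0018  0.1369] [ 0.15 -0.45 -0.69] [-0.    0.02 -0.03] 0.0855
17.18 [ 0.5573 -0.0017  0.1367] [ 0.03 -0.24  0.44] [-0.05 -0.03  0.03] 0.0856
```

View pics/w8.png

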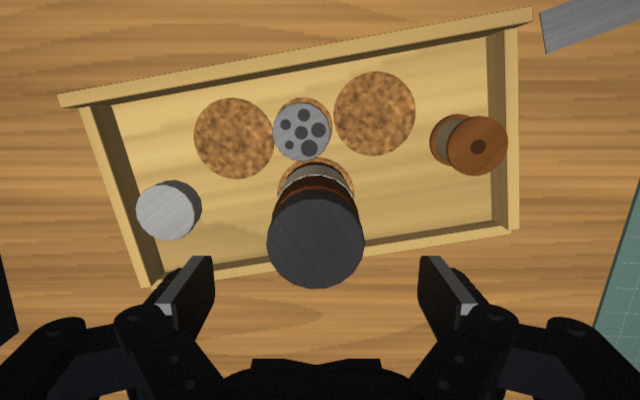

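View pics/s8.png

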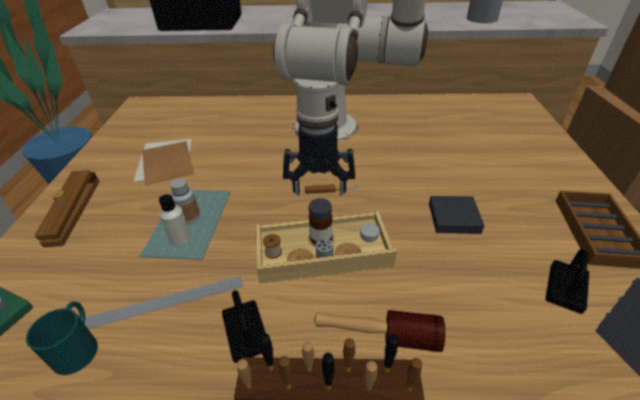

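Bottle and can stand upright on the mat. The jar lid is centred at (316,240). The empty pads are at (233,138) for the bottle and (374,113) for the can.

```bash
python3 - <<'E'
from h import *
print('lid',ray('wrist',240.5,316,.114),'padB',ray('wrist',138,233.5,.008),'padC',ray('wrist',113,374.5,.008), 'anv',ray('wrist',130.5,302,.042)); print(ctrl.get_state()['ee_pos'])
E
```

```text
lid [ 0.55665658 -0.00185015  0.114     ] padB [0.59773185 0.06202776 0.008     ] padC [ 0.61639029 -0.0465688   0.008     ] anv [0.60623318 0.00745336 0.042     ]
[ 0.55675786 -0.00150647  0.1359683 ]
```

>>> step_arm(plan="0 0 0 2 0; 0 0 0 2.5 0; 0 0 0 2 0; 0.2 0 0 1 0; 0.25 0 0 0 0; 0.25 0 0 0 0; 0.25 0 0 0 0; 0.25 0 0 0 0", squeeze=30)

```text
clock: 17.95
ee_pos: [0.5572, -0.0012, 0.0612]
tool_rot: [-3.138, -0.001, -1.571]
ft_force: [-0.1, -0.4, -0.5]
finger_gap: 0.0642
```

```bash
python3 st.py; python3 - <<'E'
from h import *
save('wrist','w9')
E
```

```text
18.0 [ 0.557  -0.0012  0.061 ] [-0.02 -0.52 -0.29] [ 0.03 -0.   -0.01] 0.064
18.05 [ 0.5568 -0.0011  0.0607] [-0.04  0.5  -0.09] [-0.02  0.01 -0.02] 0.0638
18.1 [ 0.5566 -0.0011  0.0604] [-0.12 -0.55  0.17] [-0.04  0.02  0.  ] 0.0642
```

View pics/w9.png

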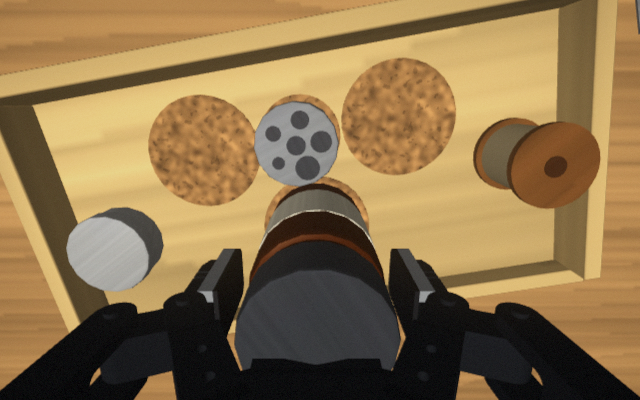

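>>> step_arm(plan="1 0 0 0 0; 1 0 0 0 0; 1 0 0 0 0; 1 0 0 0 0", squeeze=50)

```text
clock: 18.48
ee_pos: [0.5565, -0.0011, 0.0601]
tool_rot: [-3.14, -0.0, -1.571]
ft_force: [-1.4, -1.2, 5.1]
finger_gap: 0.0526
```

```bash
python3 st.py; python3 - <<'E'
from h import *
for n,r,c in [('B',150,204),('C',116.5,398.5)]: print(n,ray('wrist',r,c,.008))
E
```

```text
18.53 [ 0.5565 -0.0011  0.0602] [-0.27 -0.21  5.95] [-0.02  0.09 -0.01] 0.0527
18.58 [ 0.5565 -0.0011  0.0602] [ 0.27 -0.99  5.38] [0.02 0.11 0.  ] 0.0527
18.63 [ 0.5565 -0.0011  0.0601] [-0.21 -0.67  5.39] [0.03 0.14 0.01] 0.0527
B [0.59866253 0.06159112 0.008     ]
C [ 0.61693786 -0.04686527  0.008     ]
```

>>> step_arm(plan="1 0 0 -1 0; 1 0 0 -2 0; 1 0 0 -3.5 0; 1 0 0 -3.5 0; 1 0.5 0.3 -3 0; 1 2 1 0 0; 1 3.6 1.8 0 0; 1 3.6 1.8 0 0")

```text
clock: 19.3
ee_pos: [0.5061, -0.098, 0.1898]
tool_rot: [-3.141, -0.0, -1.568]
ft_force: [-0.2, -1.8, -2.0]
finger_gap: 0.0528
```

>>> step_arm(plan="1 3.6 1.8 0 0; 1 3.6 1.8 0 0; 1 3.6 1.8 0 0; 1 3.6 1.8 0 0; 1 3.6 1.6 0 0; 1 3.6 1.2 0 0; 1 2.6 0.5 0 0; 1 0 0 2 0")

```text
clock: 19.97
ee_pos: [0.4016, -0.3467, 0.1733]
tool_rot: [-3.137, -0.009, -1.576]
ft_force: [1.6, -0.3, -0.4]
finger_gap: 0.0526
```

>>> step_arm(plan="1 0 0 3 0; 1 0 0 3.5 0; 1 0 0 2 0; 1 0 0 1 0; 1 0 0 0 0; 1 0 0 0 0; 1 0 0 0 0")

```text
clock: 20.55
ee_pos: [0.4027, -0.341, 0.0763]
tool_rot: [-3.14, -0.003, -1.571]
ft_force: [-0.3, -0.4, -1.7]
finger_gap: 0.0529
```

```bash
python3 st.py; python3 - <<'E'
from h import *
save('wrist','w10')
E
```

```text
20.6 [ 0.4029 -0.3412  0.0765] [-0.14  0.04 -2.19] [ 0.01 -0.01 -0.  ] 0.0526
20.65 [ 0.4028 -0.3411  0.0764] [-0.65 -0.55 -2.84] [0.05 0.   0.01] 0.0527
20.7 [ 0.4026 -0.3409  0.0761] [ 0.1   0.24 -0.54] [ 0.02  0.05 -0.03] 0.0527
```

View pics/w10.png

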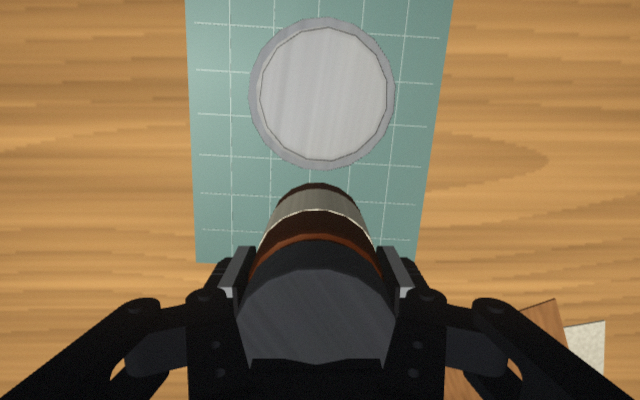

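```bash
python3 - <<'E'
from h import *
print(ray('wrist',263,196,.003),ray('wrist',265,415,.003))
E
```

```text
[ 0.36425964 -0.25893488  0.003     ] [ 0.36247824 -0.40929027  0.003     ]
```

Mat edge lies at x≈0.363, so the jar's footprint (≥0.375) is on it. Lowering.

>>> step_arm(plan="1 0 0 1.2 0; 1 0 0 0.5 0; 1 0 0 0.2 0; 1 0 0 0 0; 1 0 0 0 0; 1 0 0 0.1 0; 1 0 0 0 0; 1 0 0 0 0")

```text
clock: 21.42
ee_pos: [0.4015, -0.3396, 0.0551]
tool_rot: [3.14, 0.001, -1.571]
ft_force: [-3.8, 4.3, 12.0]
finger_gap: 0.0528
```

```bash
python3 st.py
```

```text
21.47 [ 0.4015 -0.3396  0.0551] [-3.82  3.69 10.71] [1.   0.69 0.06] 0.0527
21.52 [ 0.4015 -0.3395  0.0551] [-4.14  4.17 10.97] [1.01 0.74 0.16] 0.0528
21.57 [ 0.4015 -0.3396  0.0551] [-3.73  3.08 10.91] [1.03 0.71 0.08] 0.0525
```

>>> step_arm(plan="0.6 0 0 -0.05 0; 0.3 0 0 0 0; 0 0 0 0 0; 0 0 0 0 0; 0 0 0 -1 0; 0 0 0 -3 0; 0 0 0 -4 0; 0 0 0 -3.8 0")

```text
clock: 22.23
ee_pos: [0.4014, -0.3393, 0.1743]
tool_rot: [3.141, 0.001, -1.571]
ft_force: [1.0, -1.2, 0.0]
finger_gap: 0.0854
```

>>> step_arm(plan="0 -2 -1 0 0; 0 -3.5 -2.1 0 0; 0 -3.5 -2.1 0 0; 0 -3.5 -2.1 0 0; 0 -3.5 -2.1 0 0; 0 -3.5 -2.1 0 0; 0 -3.5 -2.1 0 0; 0 -3.5 -2.1 0 0")

```text
clock: 22.9
ee_pos: [0.5597, -0.073, 0.1738]
tool_rot: [-3.14, -0.0, -1.571]
ft_force: [0.8, -0.5, -0.6]
finger_gap: 0.0854
```

>>> step_arm(plan="0 -3.5 -2.1 0 0; 0 -3.5 -2.1 0 0; 0 -1.2 -0.6 0 0; 0 0 0 2 0; 0 0 0 3.5 0; 0 0 0 0 0; 0 0 0 0 0; 0 0 0 0 0")

```text
clock: 23.57
ee_pos: [0.6074, 0.0065, 0.1195]
tool_rot: [-3.14, -0.0, -1.572]
ft_force: [0.5, -1.4, 0.7]
finger_gap: 0.0852
```

```bash
python3 st.py; python3 - <<'E'
from h import *
save('wrist','w11'); save('scene','s11')
E
```

```text
23.62 [0.608  0.0064 0.1202] [-0.38 -0.3   0.64] [0.02 0.02 0.03] 0.0854
23.67 [0.6082 0.0064 0.1205] [-0.66 -0.36 -0.2 ] [-0.05  0.05  0.03] 0.0854
23.72 [0.6082 0.0064 0.1203] [-0.09 -1.06 -0.35] [-0.03  0.01 -0.02] 0.0854
```

View pics/w11.png

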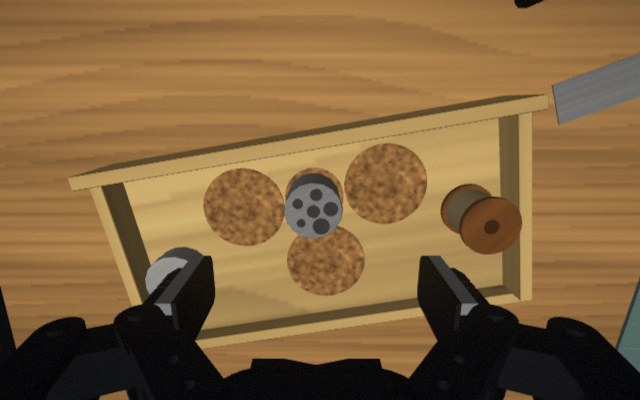

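View pics/s11.png

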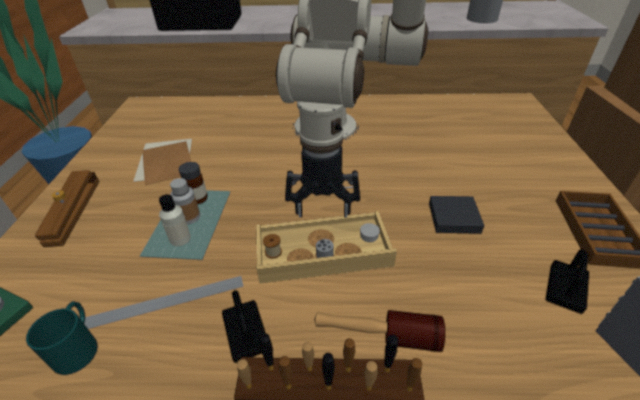

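All three containers stand upright on the mat at (172–195, 180–225). All the pads are visible: B (244,207), C (386,183), J (326,260).

```bash
python3 - <<'E'
from h import *
p={}
for n,r,c,z in [('B',207,244,.008),('C',183.5,386,.008),('J',260.5,326,.008),('anv',210,313.5,.042)]:
    p[n]=ray('wrist',r,c,z); print(n,p[n].round(4))
print(ctrl.get_state()['ee_pos'], p['B']-p['C'],(p['B']+p['C'])/2)
# edges of J pad x extents
for r in (225,296): print(ray('wrist',r,326,.008))
E
```

```text
B [0.5977 0.0618 0.008 ]
C [ 0.6162 -0.0468  0.008 ]
J [ 0.5524 -0.0018  0.008 ]
anv [0.6062 0.0079 0.042 ]
[0.60774991 0.0066367  0.11959633] [-0.01846725  0.10853339  0.        ] [0.6069572  0.00748559 0.008     ]
[ 0.58286061 -0.00161174  0.008     ]
[ 0.51989332 -0.00204118  0.008     ]
```

>>> step_arm(plan="0 -0.18 0.12 2 0; 0 0 0 3 0; 0 0 0 2.5 0; 0 0 0 1.5 0; 0 0 0 1 0; 0.3 0 0 0.4 0; 0.45 0 0 0 0; 0.45 0 0 0 0", squeeze=30)

```text
clock: 24.48
ee_pos: [0.6067, 0.0086, 0.0152]
tool_rot: [-3.139, -0.0, -1.571]
ft_force: [-0.0, 1.3, -0.3]
finger_gap: 0.0513
```

```bash
python3 st.py; python3 - <<'E'
from h import *
save('wrist','w12')
E
```

```text
24.53 [0.607  0.0086 0.0155] [ 0.31 -1.42  0.54] [-0.02 -0.02  0.03] 0.0473
24.58 [0.6069 0.0086 0.0155] [-0.34 -0.64 -0.5 ] [-0.03 -0.01  0.  ] 0.0467
24.63 [0.6068 0.0087 0.0154] [ 0.84 -1.13  0.56] [0.02 0.04 0.04] 0.0471
```

View pics/w12.png

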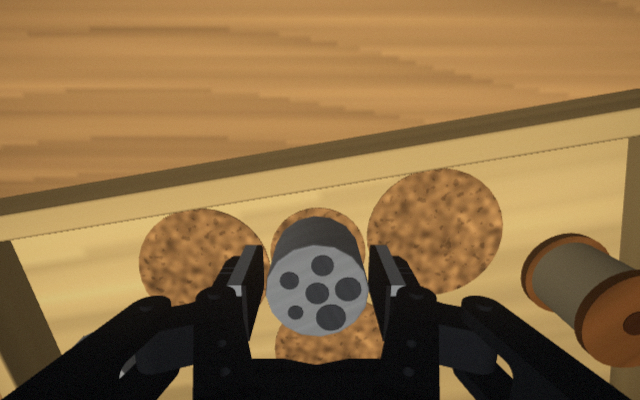

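>>> step_arm(plan="1 0 0 0 0; 1 0 0 0 0; 1 0 0 0 0; 1 0 0 0 0", squeeze=60)

```text
clock: 25.02
ee_pos: [0.6066, 0.0086, 0.0152]
tool_rot: [-3.14, -0.0, -1.571]
ft_force: [-0.9, -0.5, 5.9]
finger_gap: 0.0383
```

```bash
python3 st.py; python3 - <<'E'
from h import *
print('C',ray('wrist',230,435.5,.008),'anv',ray('wrist',290,318,.042),'Cl/r',ray('wrist',230,368,.008),ray('wrist',230,502.5,.008))
E
```

```text
25.07 [0.6066 0.0086 0.0152] [-1.27  0.42  5.75] [-0.05  0.18 -0.02] 0.0385
25.12 [0.6066 0.0086 0.0152] [-1.28 -0.76  5.36] [0.01 0.23 0.  ] 0.0382
25.17 [0.6066 0.0086 0.0152] [-1.11 -0.63  6.12] [-0.05  0.18 -0.04] 0.038
C [ 0.61793239 -0.04709691  0.008     ] anv [0.60699003 0.00756204 0.042     ] Cl/r [ 0.61796419 -0.01581717  0.008     ] [ 0.61790082 -0.0781463   0.008     ]
```

>>> step_arm(plan="1 0 0 -1 0; 1 0 0 -2.5 0; 1 0 0 -4 0; 1 0 0 -4 0; 1 -0.5 0.2 -3.5 0; 1 -2 1 0 0; 1 -3.6 1.5 0 0; 1 -3.6 1.5 0 0")

```text
clock: 25.83
ee_pos: [0.5631, 0.1062, 0.1646]
tool_rot: [-3.141, 0.0, -1.574]
ft_force: [0.6, 0.4, -3.8]
finger_gap: 0.0382
```

>>> step_arm(plan="1 -3.6 1.5 0 0; 1 -3.6 1.5 0 0; 1 -3.6 1.5 0 0; 1 -3.6 1.5 0 0; 1 -3.6 1.5 0 0; 1 -3 1 0 0; 1 -1.4 0.5 0 0; 1 0 0 0 0")

```text
clock: 26.5
ee_pos: [0.4712, 0.3327, 0.1633]
tool_rot: [3.139, 0.001, -1.567]
ft_force: [0.1, -0.8, -3.2]
finger_gap: 0.0385
```

>>> step_arm(plan="1 0 0 0 0; 1 0 0 0 0")

```text
clock: 26.67
ee_pos: [0.4736, 0.329, 0.1635]
tool_rot: [3.141, -0.001, -1.571]
ft_force: [0.2, 0.1, -2.8]
finger_gap: 0.0384
```

```bash
python3 st.py; python3 - <<'E'
from h import *
save('wrist','w13')
E
```

```text
26.72 [0.4739 0.3288 0.1636] [-0.44 -0.1  -3.51] [-0.01  0.01  0.01] 0.0383
26.77 [0.474  0.3287 0.1637] [ 1.02 -1.01 -3.21] [-0.02  0.03 -0.02] 0.038
26.82 [0.4741 0.3288 0.1638] [-0.38  0.7  -2.65] [ 0.03 -0.02 -0.  ] 0.0384
```

View pics/w13.png

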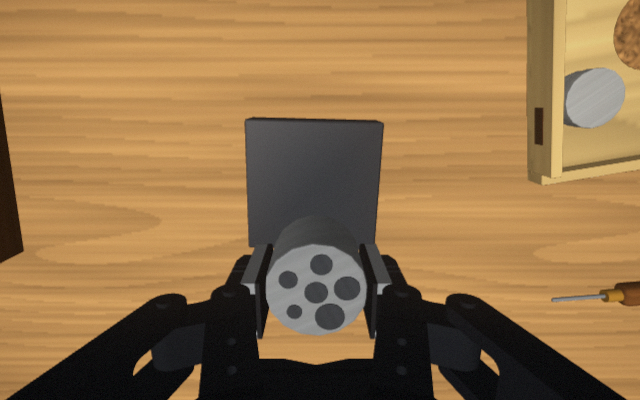

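```bash
python3 - <<'E'
from h import *
im=cv2.imread('pics/w13.png'); cv2.imwrite('pics/w13c.png',cv2.resize(im[105:260,230:400],None,fx=3.8,fy=3.8,interpolation=cv2.INTER_CUBIC))
for r,c in [(121,247),(125,382.5),(245,249.5),(245,375.5)]: print(ray('wrist',r,c,.03).round(4))
for d in ctrl.pinpoint('granite','wrist')[:1]: print(d,ray('wrist',*d['location'],0))
E
```

```text
[0.5273 0.3823 0.03  ]
[0.524  0.2761 0.03  ]
[0.4223 0.3862 0.03  ]
[0.422 0.277 0.03 ]
{'location': [178.7, 312.7], 'p': 0.56} [0.47411704 0.33158277 0.        ]
```

View pics/w13c.png

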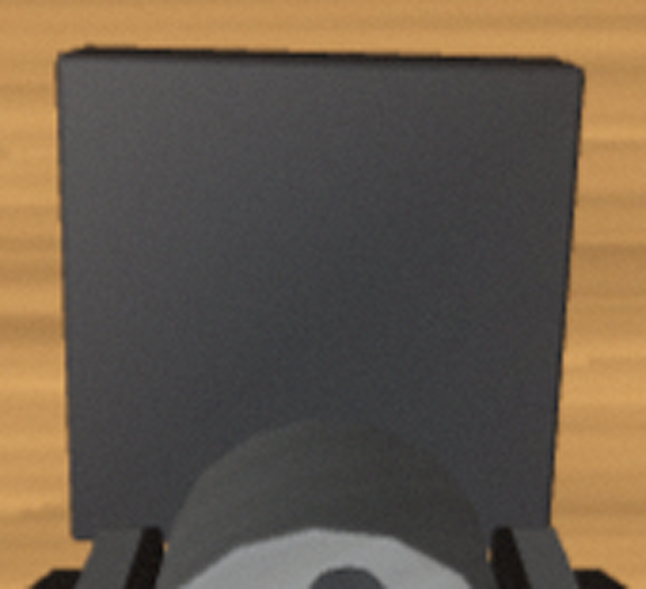

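>>> step_arm(plan="1 -0.17 0.1 2 0; 1 0 0 3.5 0; 1 0 0 3 0; 1 0 0 2 0; 1 0 0 1 0; 1 0 0 0 0; 1 0 0 0 0; 1 0 0 0 0")

```text
clock: 27.58
ee_pos: [0.4744, 0.3321, 0.051]
tool_rot: [-3.138, 0.001, -1.571]
ft_force: [0.6, 1.3, -3.4]
finger_gap: 0.038
```

```bash
python3 st.py
```

```text
27.63 [0.4745 0.3323 0.0511] [-0.09 -0.23 -3.31] [0.   0.   0.04] 0.038
27.68 [0.4743 0.3322 0.051 ] [-0.44  0.46 -3.75] [ 0.01 -0.08  0.03] 0.0386
27.73 [0.474  0.3321 0.0507] [-0.05  0.05 -3.15] [ 0.    0.   -0.02] 0.0382
```

>>> step_arm(plan="1 0 0 0.7 0; 1 0 0 0.35 0; 1 0 0 0.1 0; 1 0 0 0 0; 1 0 0 0 0; 1 0 0 0.1 0; 1 0 0 0 0; 1 0 0 0 0")

```text
clock: 28.4
ee_pos: [0.4726, 0.3316, 0.0372]
tool_rot: [3.141, -0.0, -1.571]
ft_force: [-4.9, -2.7, 6.6]
finger_gap: 0.0387
```

```bash
python3 st.py
```

```text
28.45 [0.4726 0.3316 0.0372] [-3.82 -2.66  6.31] [-0.35  0.63 -0.04] 0.0383
28.5 [0.4726 0.3316 0.0372] [-3.5  -1.53  5.76] [-0.38  0.7   0.03] 0.0382
28.55 [0.4726 0.3316 0.0372] [-4.14 -1.82  6.57] [-0.37  0.63 -0.04] 0.0383
```

>>> step_arm(plan="0.8 0 0 -0.05 0; 0.4 0 0 0 0; 0 0 0 0 0; 0 0 0 0 0; 0 0 0 -1 0; 0 0 0 -3 0; 0 0 0 -4 0; 0 0 0 -4 0")

```text
clock: 29.22
ee_pos: [0.4719, 0.3313, 0.1581]
tool_rot: [3.14, -0.001, -1.571]
ft_force: [1.3, 0.9, 0.8]
finger_gap: 0.0851
```

>>> step_arm(plan="0 0 2 -3 0; 0 0 0 0 0; 0 0 0 0 0; 0 0 0 0 0")

```text
clock: 29.55
ee_pos: [0.4525, 0.3315, 0.1867]
tool_rot: [3.141, -0.0, -1.571]
ft_force: [-0.3, -0.8, -0.2]
finger_gap: 0.0852
```

```bash
python3 st.py; python3 - <<'E'
from h import *
save('wrist','w14')
im=cv2.imread('pics/w14.png'); cv2.imwrite('pics/w14c.png',cv2.resize(im[100:300,210:430],None,fx=3,fy=3,interpolation=cv2.INTER_CUBIC))
E
```

```text
29.6 [0.4521 0.3312 0.1856] [ 0.38 -0.15 -0.35] [-0.06  0.02  0.01] 0.0858
29.65 [0.4519 0.3311 0.1851] [-0.11 -0.56  0.23] [-0.    0.03  0.06] 0.0853
29.7 [0.4519 0.3311 0.185 ] [-0.37  0.87 -1.  ] [0.04 0.03 0.04] 0.0853
```

View pics/w14c.png

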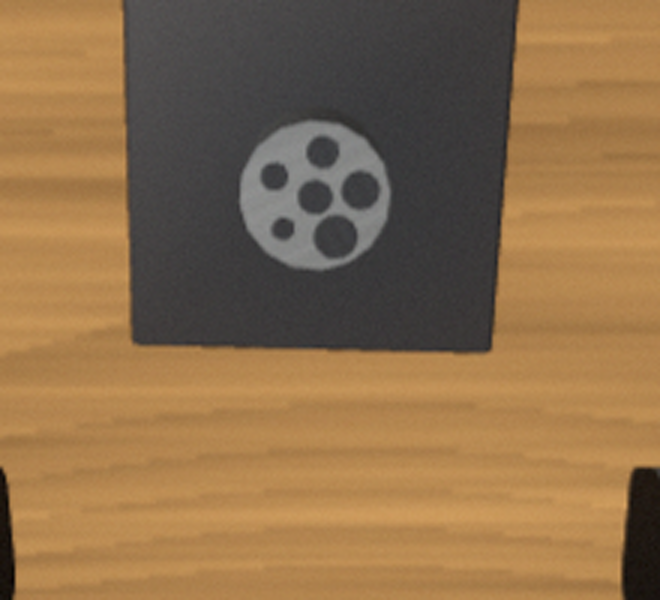

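```bash
python3 - <<'E'
from h import *
im=cv2.imread('pics/w14.png'); cv2.imwrite('pics/w14d.png',cv2.resize(im[60:230,220:420],None,fx=3.4,fy=3.4,interpolation=cv2.INTER_CUBIC))
print('anv',ray('wrist',100+195/3,210+315/3,.064))
for u,v in [(134,344),(491,351)]: print(ray('wrist',100+v/3,210+u/3,.03))
E
```

```text
anv [0.47231478 0.33129098 0.064     ]
[0.42018093 0.38631737 0.03      ]
[0.41775367 0.27793022 0.03      ]
```

View pics/w14d.png

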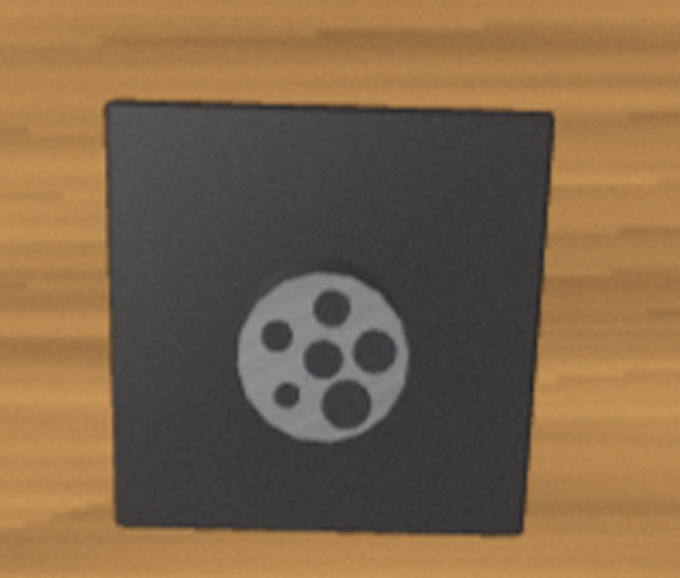

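```bash
python3 - <<'E'
from h import *
P=[ray('wrist',60+v/3.4,220+u/3.4,.03) for u,v in [(108,104),(552,116),(117,526),(522,534)]]
print(np.round(P,4)); print(np.mean(P,0))
E
```

```text
[[0.5279 0.3832 0.03  ]
 [0.525  0.2757 0.03  ]
 [0.4201 0.3866 0.03  ]
 [0.4177 0.2781 0.03  ]]
[0.47267396 0.3308735  0.03      ]
```

Anvil is at (0.472, 0.331), which matches the granite centre to within 1 mm. Next the jar goes back.

>>> step_arm(plan="0 2 0 0 0; 0 4 0.3 0 0; 0 4 0.3 0 0; 0 4 0.3 0 0; 0 4 0.3 0 0; 0 4 0.3 0 0; 0 4 0.3 0 0; 0 4 0.3 0 0")

```text
clock: 30.42
ee_pos: [0.4307, 0.0299, 0.1861]
tool_rot: [3.14, 0.0, -1.571]
ft_force: [0.9, 0.2, -0.4]
finger_gap: 0.0854
```

>>> step_arm(plan="0 4 0.3 0 0; 0 4 0.3 0 0; 0 4 0.3 0 0; 0 4 0.3 0 0; 0 4 0.3 0 0; 0 4 0.3 0 0; 0 4 0.3 0 0; 0 4 0.3 0 0")

```text
clock: 31.08
ee_pos: [0.4066, -0.2903, 0.1859]
tool_rot: [3.141, 0.001, -1.572]
ft_force: [0.8, -0.0, 0.1]
finger_gap: 0.0849
```

>>> step_arm(plan="0 4 0.3 0 0; 0 1.07 0.24 0 0; 0 0 0 2 0; 0 0 0 2.5 0; 0 0 0 0 0; 0 0 0 0 0; 0 0 0 0 0; 0 0 0 0 0")

```text
clock: 31.75
ee_pos: [0.4029, -0.3395, 0.1434]
tool_rot: [-3.14, -0.002, -1.57]
ft_force: [0.3, -0.3, 0.2]
finger_gap: 0.0856
```

```bash
python3 st.py; python3 - <<'E'
from h import *
save('wrist','w15')
E
```

```text
31.8 [ 0.4029 -0.3396  0.1435] [-0.4  -0.11 -0.7 ] [0.01 0.01 0.01] 0.0854
31.85 [ 0.4029 -0.3396  0.1434] [ 0.48 -0.61 -0.14] [-0.01 -0.03  0.01] 0.0853
31.9 [ 0.4027 -0.3395  0.1431] [-0.34 -0.11  0.13] [ 0.04  0.06 -0.01] 0.0855
```

View pics/w15.png

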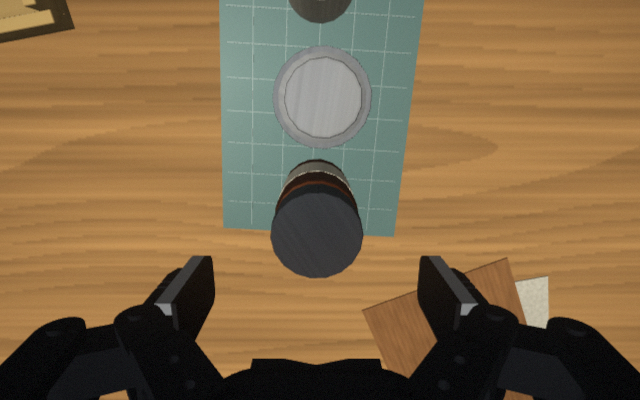

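Jar lid at (317,232) is aligned with the jaws. Descending.

>>> step_arm(plan="0 0 0.05 3 0; 0 0 0 3 0; 0 0 0 1.7 0; 0.2 0 0 1 0; 0.25 0 0 0 0; 0.25 0 0 0 0; 0.25 0 0 0 0; 0.25 0 0 0 0", squeeze=30)

```text
clock: 32.62
ee_pos: [0.4026, -0.3403, 0.0566]
tool_rot: [-3.14, -0.003, -1.571]
ft_force: [0.1, -0.1, 0.3]
finger_gap: 0.0639
```

>>> step_arm(plan="1 0 0 0 0; 1 0 0 0 0; 1 0 0 0 0; 1 0 0 0 0; 1 0 0 0 0", squeeze=50)

```text
clock: 33.03
ee_pos: [0.4026, -0.3403, 0.0566]
tool_rot: [-3.14, -0.003, -1.571]
ft_force: [-0.3, 0.0, 6.5]
finger_gap: 0.0526
```

```bash
python3 st.py
```

```text
33.08 [ 0.4026 -0.3403  0.0566] [-0.44  0.66  6.37] [0.13 0.07 0.04] 0.0527
33.13 [ 0.4026 -0.3403  0.0566] [-0.31  0.32  6.  ] [0.14 0.03 0.01] 0.053
33.18 [ 0.4026 -0.3403  0.0566] [0.26 0.57 6.94] [ 0.17 -0.01 -0.  ] 0.0525
```

>>> step_arm(plan="1 0 0 -1 0; 1 0 0 -2 0; 1 0 0 -3.5 0; 1 0 0 -3.5 0; 1 -0.5 0 -3 0; 1 -2 -0.5 0 0; 1 -3.6 -1.5 0 0; 1 -3.6 -1.5 0 0")

```text
clock: 33.85
ee_pos: [0.4367, -0.2417, 0.1861]
tool_rot: [-3.14, -0.001, -1.574]
ft_force: [0.4, 1.1, -2.9]
finger_gap: 0.0527
```

>>> step_arm(plan="1 -3.6 -1.7 0 0; 1 -3.6 -1.7 0 0; 1 -3.6 -1.7 0 0; 1 -3.6 -1.7 0 0; 1 -3.6 -1.7 0 0; 1 -3.6 -1.7 0 0; 1 -2.6 -1.5 0 0; 1 0 0 2 0")

```text
clock: 34.52
ee_pos: [0.558, 0.0043, 0.1693]
tool_rot: [-3.132, 0.0, -1.566]
ft_force: [1.7, 0.5, -1.3]
finger_gap: 0.0523
```

>>> step_arm(plan="1 0 0 3 0; 1 0 0 3 0; 1 0 0 1.5 0; 1 0 0 0 0; 1 0 0 0 0; 1 0 0 0 0; 1 0 0 0 0")

```text
clock: 35.1
ee_pos: [0.5552, -0.0005, 0.0921]
tool_rot: [-3.138, -0.001, -1.571]
ft_force: [-0.6, 0.2, -2.0]
finger_gap: 0.0525
```

```bash
python3 st.py; python3 - <<'E'
from h import *
save('wrist','w16')
E
```

```text
35.15 [ 5.551e-01 -5.000e-04  9.200e-02] [ 1.08  0.72 -1.77] [-0.04  0.01  0.01] 0.0526
35.2 [ 5.549e-01 -5.000e-04  9.170e-02] [-0.03  0.66 -1.67] [ 0.03 -0.03  0.  ] 0.0528
35.25 [ 5.547e-01 -4.000e-04  9.130e-02] [ 0.1  -0.11 -2.43] [ 0.02  0.   -0.  ] 0.0523
```

View pics/w16.png

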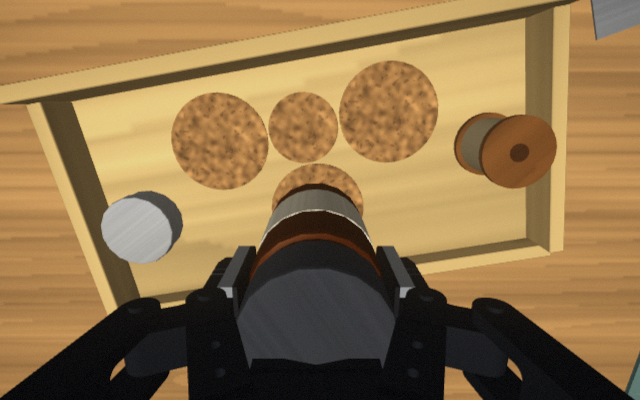

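```bash
python3 - <<'E'
from h import *
B=ray('wrist',141,220,.008);C=ray('wrist',111,388.5,.008);A=ray('wrist',127.5,303,.008)
d=(B-C)/np.linalg.norm(B-C); n=np.array([d[1],-d[0],0]); m=(B+C)/2
print(B,C,A,'J',m-.055*n, np.linalg.norm(B-C)); print(ray('wrist',195,273,.008),ray('wrist',195,363,.008),ray('wrist',164,318,.008))
E
```

```text
[0.59808927 0.06149229 0.008     ] [ 0.61682955 -0.04669685  0.008     ] [0.60662708 0.00757004 0.008     ] J [ 0.55326641 -0.00198947  0.008     ] 0.10980021570483574
[0.56172712 0.02840985 0.008     ] [ 0.56165932 -0.03258288  0.008     ] [ 0.5829367  -0.00207096  0.008     ]
```

>>> step_arm(plan="1 0 0 1.4 0; 1 0 0 0.8 0; 1 0 0 0.4 0; 1 0 0 0.2 0; 1 0 0 0 0; 1 0 0 0 0; 1 0 0 0 0")

```text
clock: 35.88
ee_pos: [0.5539, -0.0002, 0.062]
tool_rot: [-3.141, -0.0, -1.571]
ft_force: [-0.6, 0.2, -2.0]
finger_gap: 0.0527
```

```bash
python3 st.py
```

```text
35.93 [ 5.538e-01 -1.000e-04  6.200e-02] [-0.26  0.4  -2.1 ] [-0.01 -0.07 -0.04] 0.0524
35.98 [ 5.538e-01 -2.000e-04  6.190e-02] [ 0.2  -0.1  -1.83] [ 0.01 -0.01  0.04] 0.0526
36.03 [ 5.538e-01 -2.000e-04  6.190e-02] [ 0.66 -0.32 -2.29] [ 0.06 -0.02  0.01] 0.0522
```

>>> step_arm(plan="1 0.08 -0.07 0 0; 1 0 0 0.05 0; 1 0 0 0.05 0; 1 0 0 0 0; 1 0 0 0 0; 1 0 0 0 0")

```text
clock: 36.53
ee_pos: [0.5548, -0.0011, 0.0617]
tool_rot: [-3.141, -0.0, -1.571]
ft_force: [-2.4, -0.2, 5.2]
finger_gap: 0.0527
```

```bash
python3 st.py
```

```text
36.58 [ 0.5548 -0.0011  0.0618] [-2.47 -0.02  5.66] [-0.02  0.52 -0.06] 0.0526
36.63 [ 0.5548 -0.0011  0.0617] [-3.07 -0.23  4.81] [-0.08  0.44  0.04] 0.0525
36.68 [ 0.5548 -0.0011  0.0617] [-2.24 -0.79  5.41] [-0.09  0.5  -0.04] 0.0528
```

>>> step_arm(plan="0.6 0 0 0 0; 0.3 0 0 0 0; 0 0 0 0 0; 0 0 0 0 0; 0 0 0 -1 0; 0 0 0 -3 0; 0 0 0 -4 0; 0 0 0 -4 0")

```text
clock: 37.35
ee_pos: [0.5534, -0.0007, 0.1819]
tool_rot: [3.139, 0.001, -1.571]
ft_force: [0.6, 0.4, -0.4]
finger_gap: 0.0852
```

```bash
python3 st.py; python3 - <<'E'
from h import *
save('wrist','w17')
E
```

```text
37.4 [ 0.559  -0.0017  0.1924] [4.99 0.82 6.34] [-0.   -0.18 -0.01] 0.0853
37.45 [ 0.5594 -0.0019  0.1899] [0.72 0.52 0.88] [ 0.03 -0.02 -0.03] 0.0852
37.5 [ 0.5574 -0.0015  0.1861] [ 0.07 -0.25 -0.69] [-0.01 -0.01 -0.  ] 0.0855
```

View pics/w17.png

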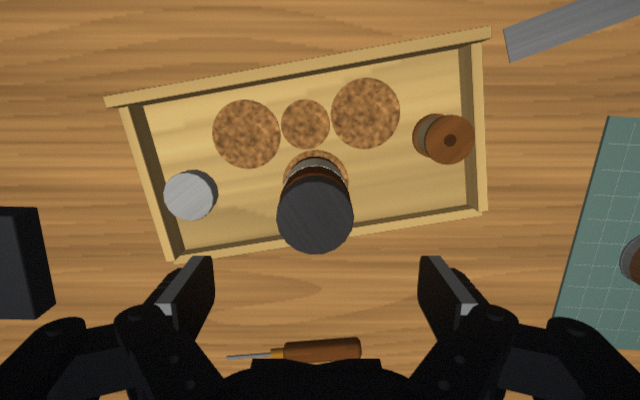

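Jar stands on its pad, with an even cork ring showing around (316,155). Next the can.

>>> step_arm(plan="0 2 0.5 0 0; 0 4 0.9 0 0; 0 4 0.9 0 0; 0 4 0.9 0 0; 0 4 0.9 0 0; 0 4 0.9 0 0; 0 4 0.9 0 0; 0 4 0.9 0 0")

```text
clock: 38.22
ee_pos: [0.4846, -0.3019, 0.179]
tool_rot: [3.139, 0.003, -1.571]
ft_force: [1.2, 0.3, -0.5]
finger_gap: 0.0852
```

>>> step_arm(plan="0 3.5 0.9 0 0; 0 0.6 0.17 0 0; 0 0 0 3 0; 0 0 0 1.5 0; 0 0 0 0 0; 0 0 0 0 0; 0 0 0 0 0")

```text
clock: 38.8
ee_pos: [0.476, -0.3416, 0.1363]
tool_rot: [-3.141, -0.0, -1.57]
ft_force: [0.1, -0.4, 0.4]
finger_gap: 0.0853
```

```bash
python3 st.py; python3 - <<'E'
from h import *
save('wrist','w18')
E
```

```text
38.85 [ 0.4763 -0.342   0.137 ] [-1.09 -0.65  0.71] [-0.01 -0.07 -0.  ] 0.0851
38.9 [ 0.4764 -0.3422  0.1373] [ 0.52 -0.32  0.89] [0.02 0.01 0.02] 0.0853
38.95 [ 0.4764 -0.3423  0.1373] [ 0.22 -0.01  0.68] [-0.    0.01  0.  ] 0.0853
```

View pics/w18.png

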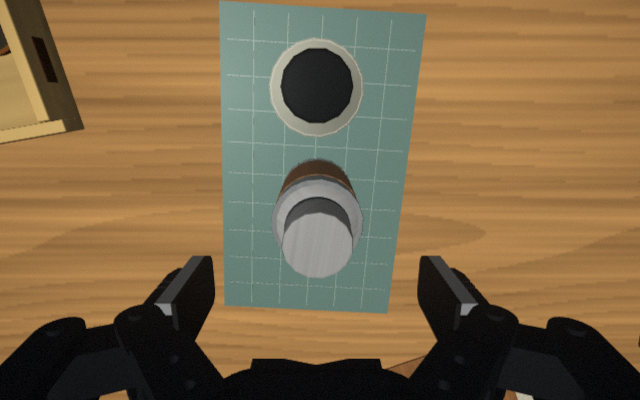

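Can cap at (317,243) is aligned.

>>> step_arm(plan="0 0 0 2.5 0; 0 0 0 1.8 0; 0 0 0 0.7 0; 0.4 0 0 0 0; 0.5 0 0 0 0; 0.5 0 0 0 0; 0.5 0 0 0 0; 0.5 0 0 0 0", squeeze=30)

```text
clock: 39.67
ee_pos: [0.4763, -0.3425, 0.0871]
tool_rot: [-3.14, -0.002, -1.571]
ft_force: [-0.0, 0.3, -0.5]
finger_gap: 0.0427
```

>>> step_arm(plan="1 0 0 0 0; 1 0 0 0 0; 1 0 0 0 0; 1 0 0 0 0; 1 0 0 0 0", squeeze=50)

```text
clock: 40.08
ee_pos: [0.4763, -0.3427, 0.0871]
tool_rot: [-3.14, -0.002, -1.571]
ft_force: [-0.9, 0.1, 6.2]
finger_gap: 0.0367
```

```bash
python3 st.py; python3 - <<'E'
from h import *
save('wrist','w19')
E
```

```text
40.13 [ 0.4763 -0.3427  0.0871] [-0.68 -0.31  6.31] [ 0.16  0.11 -0.01] 0.0365
40.18 [ 0.4763 -0.3427  0.0871] [-0.17 -0.03  6.14] [ 0.14  0.1  -0.  ] 0.0369
40.23 [ 0.4763 -0.3427  0.0871] [-1.07 -1.    7.41] [0.09 0.14 0.01] 0.0368
```

View pics/w19.png

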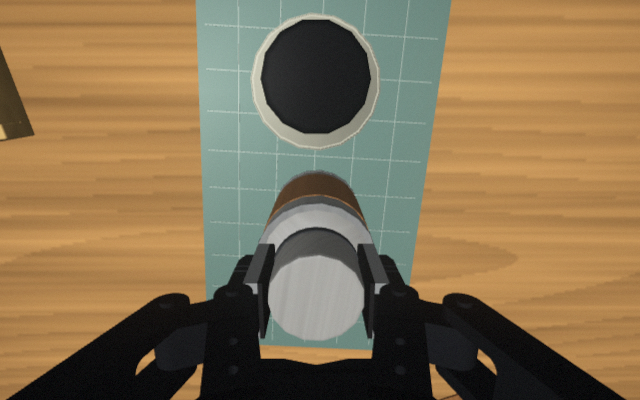

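>>> step_arm(plan="1 0 0 -1 0; 1 0 0 -2 0; 1 0 0 -4 0; 1 0 0 -4 0; 1 0 0 -4 0; 1 -2 -0.8 0 0; 1 -3.6 -1.7 0 0; 1 -3.6 -1.7 0 0")

```text
clock: 40.95
ee_pos: [0.5175, -0.2494, 0.2364]
tool_rot: [-3.141, 0.0, -1.574]
ft_force: [1.7, 0.5, -3.1]
finger_gap: 0.0368
```

>>> step_arm(plan="1 -3.6 -1.7 0 0; 1 -3.6 -1.7 0 0; 1 -3.6 -1.7 0 0; 1 -3.6 -1.7 0 0; 1 -3.6 -1.7 0 0; 1 -2.4 -1.4 0 0; 1 0 0 2 0; 1 0 0 4 0")

```text
clock: 41.62
ee_pos: [0.6207, -0.0446, 0.1809]
tool_rot: [-3.131, -0.003, -1.567]
ft_force: [1.5, -1.3, -2.9]
finger_gap: 0.0366
```

>>> step_arm(plan="1 0 0 3 0; 1 0 0 2 0; 1 0 0 0 0; 1 0 0 0 0; 1 0 0 0 0; 1 0 0 0 0")

```text
clock: 42.12
ee_pos: [0.6183, -0.0464, 0.1285]
tool_rot: [-3.137, -0.001, -1.571]
ft_force: [0.1, -0.7, -2.2]
finger_gap: 0.0365
```

```bash
python3 st.py; python3 - <<'E'
from h import *
save('wrist','w20')
E
```

```text
42.17 [ 0.6182 -0.0464  0.1285] [-0.38  0.42 -2.86] [-0.01 -0.04  0.02] 0.0369
42.22 [ 0.618  -0.0464  0.1282] [-0.45  0.44 -2.24] [ 0.02 -0.   -0.01] 0.0363
42.27 [ 0.6177 -0.0463  0.1277] [-0.72 -0.14 -3.3 ] [0.01 0.01 0.01] 0.0368
```

View pics/w20.png

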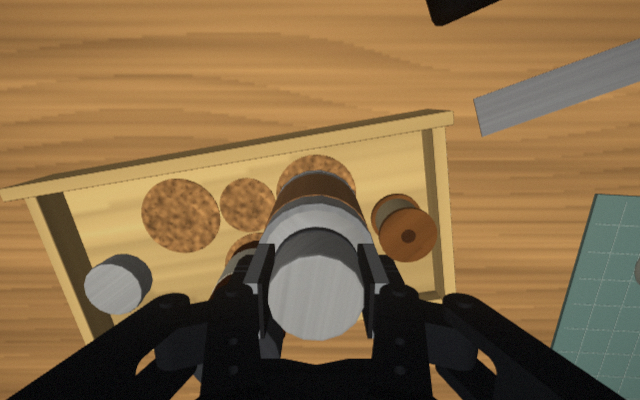

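>>> step_arm(plan="1 0 0 1.4 0; 1 0 0 1.1 0; 1 0 0 0.6 0; 1 0 0 0.3 0; 1 0 0 0 0; 1 0 0 0 0; 1 0 0 0 0; 1 0 0 0 0")

```text
clock: 42.98
ee_pos: [0.6169, -0.046, 0.0922]
tool_rot: [-3.141, -0.0, -1.571]
ft_force: [-0.7, 0.1, -0.3]
finger_gap: 0.0367
```

```bash
python3 st.py
```

```text
43.03 [ 0.617  -0.046   0.0922] [-0.16  0.45 -0.79] [0.14 0.1  0.01] 0.0364
43.08 [ 0.617  -0.0459  0.0922] [-0.62  0.14  0.88] [0.12 0.03 0.  ] 0.0367
43.13 [ 0.6169 -0.046   0.0922] [-0.58  0.72  0.78] [ 0.17  0.06 -0.02] 0.0368
```

>>> step_arm(plan="1 0 0 0.03 0; 0.8 0 0 0 0; 0.4 0 0 0 0; 0 0 0 0 0; 0 0 0 -1 0; 0 0 0 -3 0; 0 0 0 -4 0; 0 0 0 -2.5 0")

```text
clock: 43.8
ee_pos: [0.6178, -0.0462, 0.2008]
tool_rot: [-3.138, -0.001, -1.571]
ft_force: [1.0, 0.0, 0.9]
finger_gap: 0.0852
```

```bash
python3 st.py; python3 - <<'E'
from h import *
save('wrist','w21')
E
```

```text
43.85 [ 0.6206 -0.0469  0.2066] [1.85 0.11 4.13] [ 0.02 -0.13 -0.03] 0.0856
43.9 [ 0.6204 -0.0469  0.2041] [ 1.36 -0.28  1.06] [0.03 0.03 0.  ] 0.0852
43.95 [ 0.6187 -0.0465  0.2007] [0.92 0.14 0.06] [-0.03  0.01 -0.02] 0.0851
```

View pics/w21.png

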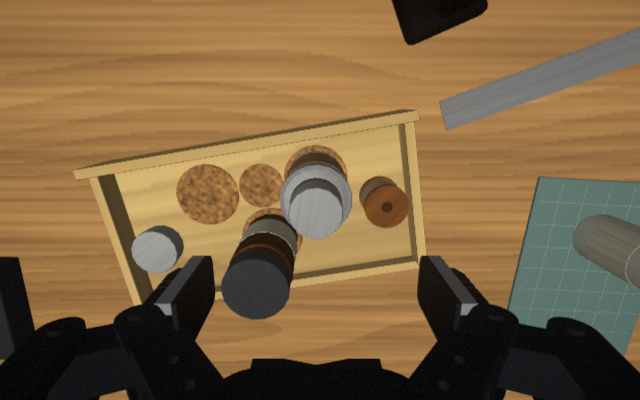

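Can stands upright on its pad at (316,175). Next the bottle.

>>> step_arm(plan="0 2 0.4 0 0; 0 4 0.9 0 0; 0 4 0.9 0 0; 0 4 0.9 0 0; 0 4 0.9 0 0; 0 4 0.9 0 0; 0 4 0.9 0 0; 0 3 0.6 0 0")

```text
clock: 44.67
ee_pos: [0.5504, -0.3384, 0.1944]
tool_rot: [3.139, 0.002, -1.573]
ft_force: [1.2, 0.6, 0.2]
finger_gap: 0.0855
```

>>> step_arm(plan="0 0.7 0.1 0 0; 0 0 0 3 0; 0 0 0 1.5 0; 0 0 0 0 0; 0 0 0 0 0; 0 0 0 0 0")

```text
clock: 45.17
ee_pos: [0.552, -0.3425, 0.1521]
tool_rot: [-3.141, -0.0, -1.57]
ft_force: [0.2, -0.0, 0.2]
finger_gap: 0.0852
```

```bash
python3 st.py; python3 - <<'E'
from h import *
save('wrist','w22')
E
```

```text
45.22 [ 0.5524 -0.3429  0.1528] [0.18 0.35 0.86] [ 0.03 -0.01 -0.01] 0.0855
45.27 [ 0.5525 -0.3431  0.1532] [ 0.03  1.24 -0.01] [ 0.02 -0.01 -0.04] 0.0854
45.32 [ 0.5525 -0.3432  0.1532] [-0.41  0.61 -0.43] [-0.05 -0.01  0.02] 0.0853
```

View pics/w22.png

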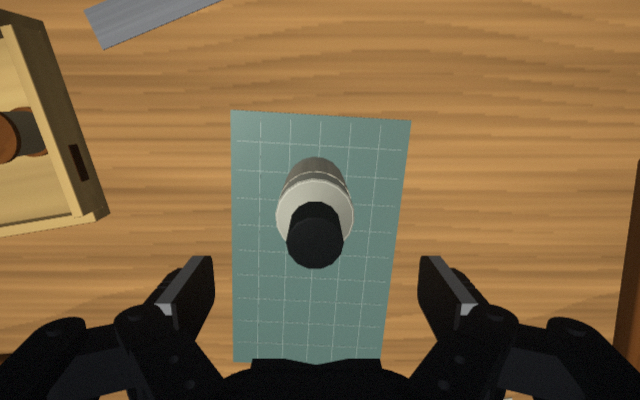

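>>> step_arm(plan="0 0 0.05 2.4 0; 0 0 0 1.8 0; 0 0 0 0.7 0; 0.5 0 0 0 0; 0.6 0 0 0 0; 0.6 0 0 0 0; 0.6 0 0 0 0; 0.6 0 0 0 0", squeeze=30)

```text
clock: 46.03
ee_pos: [0.5518, -0.3435, 0.1039]
tool_rot: [-3.14, -0.001, -1.571]
ft_force: [0.2, -0.7, -0.4]
finger_gap: 0.0344
```

>>> step_arm(plan="1 0 0 0 0; 1 0 0 0 0; 1 0 0 0 0; 1 0 0 0 0; 1 0 0 0 0", squeeze=40)

```text
clock: 46.45
ee_pos: [0.5518, -0.3433, 0.1038]
tool_rot: [-3.14, -0.001, -1.571]
ft_force: [-0.1, 1.2, 6.4]
finger_gap: 0.0288
```

```bash
python3 st.py
```

```text
46.5 [ 0.5518 -0.3433  0.1038] [-0.62  1.5   6.03] [0.24 0.04 0.02] 0.029
46.55 [ 0.5518 -0.3433  0.1038] [-1.27  1.34  5.81] [0.21 0.04 0.01] 0.0286
46.6 [ 0.5518 -0.3433  0.1038] [0.15 0.37 5.75] [ 0.2   0.06 -0.02] 0.0292
```

>>> step_arm(plan="1 0 0 -1 0; 1 0 0 -2.5 0; 1 0 0 -4 0; 1 0 0 -4 0; 1 0 0 -3.5 0; 1 -2.5 -0.3 0 0; 1 -3.7 -0.4 0 0; 1 -3.7 -0.4 0 0")

```text
clock: 47.27
ee_pos: [0.562, -0.2437, 0.2534]
tool_rot: [-3.141, -0.001, -1.573]
ft_force: [0.3, 0.5, -1.5]
finger_gap: 0.0291
```

>>> step_arm(plan="1 -3.7 -0.4 0 0; 1 -3.7 -0.4 0 0; 1 -3.7 -0.4 0 0; 1 -3.7 -0.4 0 0; 1 -3.7 -0.4 0 0; 1 -3.7 -0.4 0 0; 1 -3.7 -0.5 0 0; 1 -3.3 -0.4 0 0")

```text
clock: 47.93
ee_pos: [0.5948, 0.0504, 0.2525]
tool_rot: [3.141, 0.0, -1.57]
ft_force: [-0.3, -0.9, -1.4]
finger_gap: 0.0287
```

>>> step_arm(plan="1 -1.5 -0.27 0 0; 1 0 0 2 0; 1 0 0 4 0; 1 0 0 4 0; 1 0 0 2 0; 1 0 0 0 0; 1 0 0 0 0; 1 0 0 0 0")

```text
clock: 48.6
ee_pos: [0.5993, 0.0628, 0.1349]
tool_rot: [-3.138, -0.0, -1.571]
ft_force: [-0.7, 0.4, 0.1]
finger_gap: 0.0287
```

```bash
python3 st.py; python3 - <<'E'
from h import *
save('wrist','w23')
E
```

```text
48.65 [0.5999 0.0628 0.1355] [-0.06 -0.35 -0.74] [ 0.01  0.03 -0.03] 0.0287
48.7 [0.5999 0.0628 0.1356] [ 0.64 -1.22 -0.74] [-0.02 -0.09  0.02] 0.0292
48.75 [0.5997 0.0629 0.1353] [ 0.11 -0.4  -0.42] [-0.   -0.   -0.03] 0.0288
```

View pics/w23.png

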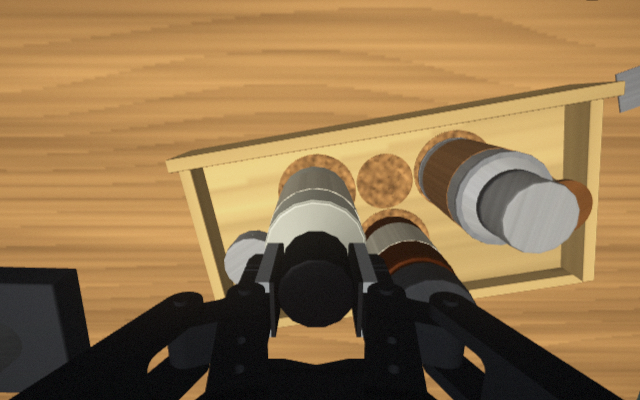

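>>> step_arm(plan="1 0 0.03 1.2 0; 1 0 0 0.7 0; 1 0 0 0.4 0; 1 0 0 0.2 0; 1 0 0 0 0; 1 0 0 0 0; 1 0 0 0 0; 1 0 0 0 0")

```text
clock: 49.47
ee_pos: [0.5979, 0.0632, 0.109]
tool_rot: [-3.141, 0.0, -1.571]
ft_force: [-3.9, 0.2, 10.1]
finger_gap: 0.0287
```

```bash
python3 st.py
```

```text
49.52 [0.5979 0.0632 0.109 ] [-3.92  1.13 10.41] [ 0.07  0.86 -0.02] 0.0291
49.57 [0.5979 0.0632 0.109 ] [-3.84  1.03 10.15] [ 0.15  0.92 -0.02] 0.0292
49.62 [0.5979 0.0632 0.109 ] [-5.08  1.07 10.56] [ 0.09  0.86 -0.03] 0.0289
```

Contact made at the expected height. I'll ease off slightly, release and back away.

>>> step_arm(plan="1 0 0 -0.05 0; 0.8 0 0 0 0; 0.4 0 0 0 0; 0 0 0 0 0; 0 0 0 0 0; 0 0 0 -1 0; 0 0 0 -3 0; 0 0 0 -4 0")

```text
clock: 50.28
ee_pos: [0.5949, 0.0633, 0.1855]
tool_rot: [3.133, 0.001, -1.571]
ft_force: [0.9, -0.0, 0.3]
finger_gap: 0.0857
```

>>> step_arm(plan="0 0 0 -4 0; 0 0 0 -4 0; 0 2 2 -3 0; 0 2 2.5 0 0; 0 2 2 0 0; 0 0 0 0 0; 0 0 0 0 0; 0 0 0 0 0")

```text
clock: 50.95
ee_pos: [0.5329, 0.0033, 0.2984]
tool_rot: [-3.141, 0.0, -1.571]
ft_force: [-0.2, -0.2, -1.5]
finger_gap: 0.0855
```

```bash
python3 st.py; python3 - <<'E'
from h import *
save('wrist','w24');save('scene','s24');save('top','t24')
for n,z in [('bottle_mid',.073),('can_mid',.064),('jar_mid',.061),('anvil_mid',.047),('wax_tin',.008),('spool',.008),('awl',0)]:
  for c in ['top','scene','wrist']:
    for d in ctrl.pinpoint(n,c)[:1]: print(n,c,round(d['p'],2),np.round(d['location'],1),np.round(ray(c,*d['location'],z),4))
E
```

```text
51.0 [0.533  0.0035 0.2982] [-0.06 -0.19 -0.22] [0.06 0.04 0.02] 0.0856
51.05 [0.5331 0.0036 0.298 ] [-0.73 -0.56 -0.72] [-0.02 -0.03 -0.01] 0.0856
51.1 [0.533  0.0037 0.2979] [ 0.61 -1.06 -0.02] [ 0.03 -0.03  0.02] 0.0855
bottle_mid top 0.74 [173.8 279.4] [0.6045 0.0674 0.073 ]
bottle_mid scene 0.8 [231.7 349.4] [0.596  0.0626 0.073 ]
bottle_mid wrist 0.59 [104.7 256.7] [0.5966 0.0638 0.073 ]
can_mid top 0.47 [172.5 327.2] [ 0.6084 -0.0465  0.064 ]
can_mid scene 0.95 [241.3 300.1] [ 0.6167 -0.0443  0.064 ]
can_mid wrist 0.82 [ 85.9 363.7] [ 0.6152 -0.0468  0.064 ]
jar_mid top 0.81 [194.5 308.9] [ 0.5558 -0.0017  0.061 ]
jar_mid scene 0.63 [221.  320.8] [ 0.5493 -0.0012  0.061 ]
anvil_mid top 0.64 [232.6 169.2] [0.4721 0.329  0.047 ]
anvil_mid scene 0.82 [204.3 461.7] [0.4743 0.3405 0.047 ]
anvil_mid wrist 0.58 [215.2  39.9] [0.4681 0.3352 0.047 ]
wax_tin top 0.72 [205.1 260.6] [0.5419 0.1187 0.008 ]
wax_tin scene 0.51 [234.8 372.1] [0.5409 0.1204 0.008 ]
wax_tin wrist 0.92 [147.  225.9] [0.5446 0.1153 0.008 ]
spool top 0.65 [184.8 351.1] [ 0.5905 -0.1096  0.008 ]
spool scene 0.69 [254.2 272.7] [ 0.6042 -0.1113  0.008 ]
spool wrist 0.62 [102.9 407.1] [ 0.5975 -0.1074  0.008 ]
awl wrist 0.65 [273.8 306.1] [0.3639 0.0168 0.    ]
```

View pics/w24.png

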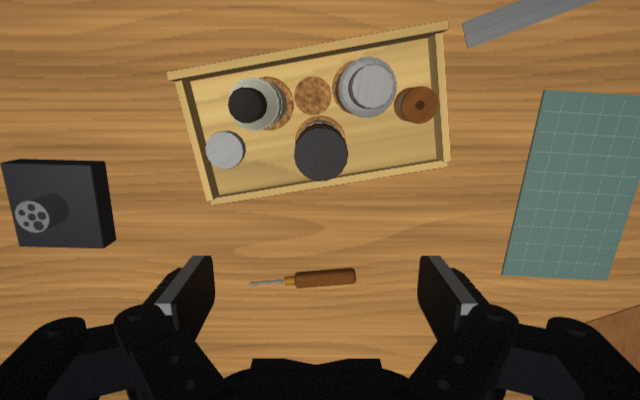

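View pics/s24.png

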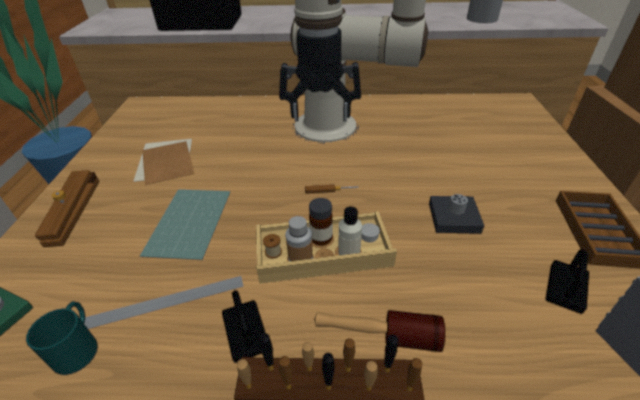

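Everything is upright and in place: bottle (248,104), can (372,88), jar (321,152), anvil on the granite (32,216). One last check of the offsets relative to the fitted caddy.

```bash
python3 - <<'E'
from h import *
im=cv2.imread('pics/w24.png'); cv2.imwrite('pics/w24c.png',cv2.resize(im[15:210,160:455],None,fx=2.7,fy=2.7,interpolation=cv2.INTER_CUBIC))
E
```

```text
(no output)
```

View pics/w24c.png

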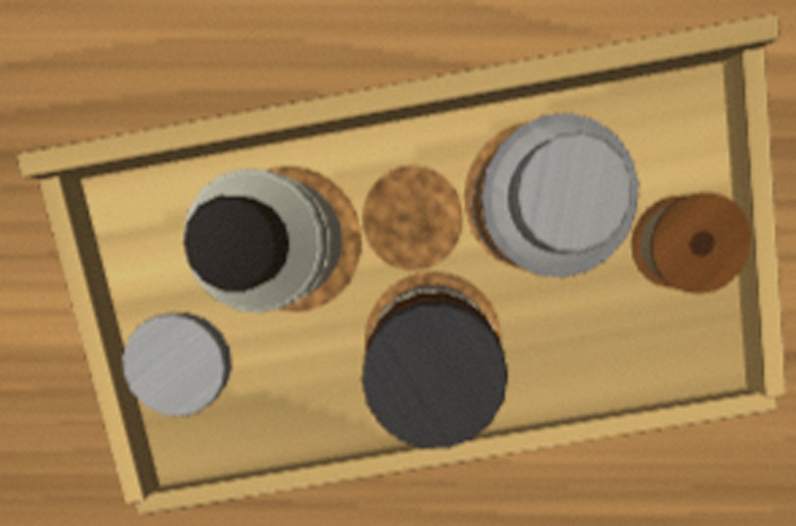

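```bash
python3 - <<'E'
from h import *
from scipy.optimize import least_squares
w=lambda u,v,z: ray('wrist',v/2.7+15,u/2.7+160,z)
pts={'bottle':(236,243,.138,30,55),'can':(576,193,.120,30,-55),'jar':(435,373,.114,-25,0),'wax':(176,364,.030,0,0),'spool':(702,242,.048,0,0),'anvpad':(412,217,.008,30,0)}
cor=[(19,157,.05,80,150),(777,18,.05,80,-150),(140,512,.022,-80,150),(776,406,.022,-80,-150)]
W=np.array([w(*c[:3])[:2] for c in cor]); L=np.array([c[3:] for c in cor])/1000
R=lambda t:np.array([[np.cos(t),-np.sin(t)],[np.sin(t),np.cos(t)]])
s=least_squares(lambda q:((L@R(q[2]).T+q[:2])-W).ravel(),[.575,0,.15]);q=s.x;print(q.round(4),s.fun.round(4))
for k,v in pts.items():
    l=R(q[2]).T@(w(*v[:3])[:2]-q[:2])*1000; print(k,l.round(1),'off',(l-v[3:]).round(1))
l0=R(.1638).T
for k,p in {'wax':(.5441,.1099),'spool':(.5952,-.1126)}.items(): print('before',k,(l0@(np.array(p)-[.5763,0])*1000).round(1))
E
```

```text
[0.576  0.0012 0.168 ] [ 0.0011  0.0012  0.0018 -0.0007 -0.0014  0.0009 -0.0015 -0.0013]
bottle [31. 55.] off [1. 0.]
can [ 28.  -54.7] off [-2.   0.3]
jar [-23.4   0.5] off [1.6 0.5]
wax [-13.1 113.2] off [-13.1 113.2]
spool [   0.9 -114.5] off [   0.9 -114.5]
anvpad [30.8  0.3] off [0.8 0.3]
before wax [-13.8 113.7]
before spool [   0.3 -114.2]
```

Each container is within about 2 mm of its pad centre, and the wax tin and spool have not moved beyond measurement noise. Handing in.

```bash
python3 - <<'E'
from h import *
print(ctrl.sign_off())
E
```

```text
the job is handed in; nothing more can be done
None
```

I finished the whole job in the order asked and handed it in at about 51 s of the 141 s allowed. The bottle, can and jar went onto the mat, the anvil went to the middle of the granite, and then jar, can and bottle went back to their own pads. The sign-off gave no verdict.

What my last checks showed:
- **Containers:** all three stand upright, each about 1–2 mm from its pad centre.
- **Anvil:** within about 1 mm of the granite's centre, measured right after I set it down.
- **Wax tin and spool:** in the same place within 1 mm.
- **Awl:** its last position reading agrees within about 2 mm with the first.
- **Forces:** every set-down I read was about 12 N or less, far under the limits, and the gripper is well clear of everything.

Two things disagreed. The top and scene cameras' network readings at the end differed from the wrist camera by up to about 9 mm. I relied on the wrist camera for placing because it agreed with the actual grasps. From a distance the wrist camera itself read about 3–4 mm off, so I re-aimed each grasp from close up.

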